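# Hang the lid of a wooden-hinged box

## Task

Hang the lid on the wooden box: slide the lid back until its two knuckles sit between the box's three and the holes line up, then thread the steel hinge pin through all five knuckles from either side until its head is fully home against the end of the hinge. Then swing the lid up and over past upright, so that it stays open by itself against its own stop. Leave the other things on the bench where they are.

Things in the scene. Friction and masses are not known exactly. Their poses are not given: they have to be found in the camera images.
- box: Fixed wooden box, 132 wide, 137 deep, on an 18 mm assembly board 191 x 184 with cleats to z = 34. Origin on the bench below it; x from front to hinge side, y left along the hinge. Flat rim at z = 88, no lip. On its back edge stand 3 knuckles, x = 43 to 65, z = 88 to 110, y = -66 to -41, -13 to 13, 41 to 66, bored along y with 10 mm holes; the gaps between are 28 wide.
- box_hinge (a point): Middle of the hinge axis: in the box frame at x = 54, y = 0, z = 99.3 mm. Axes as the box. The pinned lid turns about this axis, its front edge going up and over towards the box's +x; upright is 90 degrees open.
- hinge_left (a point): Mouth of the hinge at its +y end: on the hinge axis, y = +66 mm in the box frame.
- hinge_right (a point): Mouth of the hinge at its -y end: on the hinge axis, y = -66 mm in the box frame.
- lid: Loose wooden lid, 0.2 kg, flat on the rim, askew, knuckles 30 to 50 mm short of home. Origin on its underside; home, it lies 88 above the box's origin, axes alike. Panel x = -70 to 42, y = -66 to 66, 14 thick, with a batten at x = 10 to 42 to z = 28 and 2 knuckles x = 42 to 65, y = 15 to 39 and -39 to -15, z = 0 to 28, 10 mm holes. Past upright it falls on to its stop, 98 to 118 degrees open.
- lid_hinge (a point): Middle of the axis of the lid's own holes: lid frame x = 54, y = 0, z = 11.3 mm; axes as the lid. Pushed fully home, the lid's rear edge stops against the front of the box's knuckles 1 mm past exact alignment of the holes; the pin's taper takes that up. Sideways the lid has 2 mm play.
- lid_pull (a point): Point in the lid's pull, lid frame x = -45, y = 0, z = 36 mm (22 above the panel). The pull is a wooden block standing on the panel near its front edge: 30 along x, 20 along y, 34 tall, top at lid z = 48.
- pin: Loose steel hinge pin, 0.1 kg, lying level in the V-block, its axis 31.7 above the bench. Origin on its axis at the shoulder, where head meets shaft; x points to the tip. Shaft 8 mm thick, 140 long, the last 11 tapered to 3.6; head 14 mm thick, 32 long (x = -32 to 0). When home, the shoulder touches the end of the hinge and the tip stands 8 mm out of the other end.
- pin_tip (a point): The tip of the pin, pin frame x = 140 mm.
- pin_head (a point): Middle of the pin's head, pin frame x = -16 mm; clear of the V-block, the place to grip it.
- vblock: Fixed wooden V-block under the pin's shaft, 70 long (its x, along the pin), 56 wide, 44 high, origin at the centre of its underside; at the start the pin's shoulder is at its x = -50 mm.
- plane: Bystander: block plane, 160 x 50, 60 high, origin at the centre of its underside.
- square: Bystander: try square lying flat, wooden stock 100 x 20 x 18 along its x, steel blade 150 along its y; origin at the blade end of the stock.
- mallet: Bystander: wooden mallet lying, head 65 x 110 x 75 at the origin, handle 200 long to its -x.
- tape_measure: Bystander: black tape measure, 73 x 37 x 60, origin at the centre of its underside.
- glue: Bystander: standing white glue bottle, 62 mm thick, 175 tall, origin at the centre of its underside.
- chisel: Bystander: chisel lying along its x, 250 long, 28 thick, origin under its ferrule.
- offcuts: Bystander: two offcut battens glued together, 200 x 62 x 20, lying flat.
Not all that is in view belongs to the job. What is shaped like the pin but black or green is not meant. Leave any white look-alike of the lid alone.

How it is judged (in metres and radians):
On the way, in this order (a step that is already met when the one before it is completed fails the run):
1. the lid lies flat on the box with its knuckles home between the box's, the holes in line (within 4 mm) (distance between lid_hinge and box_hinge below 0.004 m and angle between the y axis of lid and the y axis of box, either way round below 0.04 rad and angle between lid's own z axis and vertical below 0.06 rad), for 0.2 s.
2. the pin is through all five knuckles, its shoulder within 5 mm of the end of the hinge (angle between the x axis of pin and the y axis of box, either way round below 0.05 rad and distance between lid_hinge and box_hinge below 0.005 m and ((distance between pin and hinge_left below 0.005 m and distance between pin_tip and hinge_right below 0.013 m) or (distance between pin and hinge_right below 0.005 m and distance between pin_tip and hinge_left below 0.013 m))), for 0.2 s.
At the end, for the whole second after the job is handed in: The lid hangs in its hinge (its hole axis within 5 mm of the box's) and rests open by itself past upright, 93 to 123 degrees from closed, at rest; the pin is through all five knuckles, in line with the hinge, its shoulder within 5 mm of one end of it; nothing is held (all of step 2 and angle between lid's own z axis and vertical between 1.62 and 2.15 rad and angle between the y axis of lid and the y axis of box, either way round below 0.05 rad and linear speed of each of lid, pin below 0.03 m/s and angular speed of lid below 0.15 rad/s); the robot touches nothing.
It fails at once if a bystander is knocked more than 3 cm from its place (distance of any of plane, square, mallet, tape_measure, glue, chisel, offcuts from where it was at the start of the episode above 0.03 m).
It also fails if it takes over 72 s, if anything falls off the work surface, if the arm or the gripper's body presses on something with over 40 N, if the wrist force passes 120 N, or if a joint passes its speed limit or range.

## Robot

A 6-joint arm with a two-finger parallel gripper is mounted at the origin on the work surface. World frame = base frame: x ahead of the robot, y to its left, z up, the work surface at z = 0. Lengths are in mm, angles in rad, forces in N, time in s.
With the tool pointing down it reaches from about 300 to 825 mm from the base axis. Payload 5.4 kg.
Tool frame: the origin (TCP) lies between the finger pads; the fingertips stand 17 mm ahead of it and the grasp point (between the pads) lies 2 mm behind it (robot.finger_overhang is the distance from the TCP to the fingertips, in mm); z points along the fingers, y is the direction in which the jaws open and shut (so a half turn about z gives the same grasp; the last joint's range is limited). The gripper opens to 92 mm and grips with 3 to 60 N. Pads are 20 mm wide; open, the fingers measure 128 mm over their backs; the gripper's body (75 mm by 189 mm) begins 69 mm behind the grasp point.
Start: joints at [1.046, 0.158, 1.597, -0, 1.386, -0.21], TCP at [178.045, 546.723, 231.601] pointing down, gripper open.
Joint ranges: [-2.91, 2.91], [-0.94, 2.29], [0.18, 2.7], [-1.29, 4.43], [0.17, 2.64], [-3, 3]. Speed limits (rad/s): [2.57, 2.57, 3.14, 3.14, 3.14, 3.14].

## Interface

Orientations are given as a unit quaternion [w, x, y, z].
In Python, from plant import robot gives the robot as it stands.
- The arm moves only by the tool servo_tool, never from a script. Its argument "motion" is a list of rows, each an object with "xyz": the shift along the tool's x, y, z as a fraction of full scale, a list of three; "dr": the turn, a rotation vector about the tool's x, y, z as a fraction of full scale, a list of three; "fingers": the closure, from -1 (fully open) to 1 (shut). In form: [{"xyz": [x, y, z], "dr": [ax, ay, az], "fingers": fingers}, ...]. A call has 1 to 8 rows; each row is the pose to reach, as a shift and turn from the pose commanded when the call began, along the tool's axes at that moment, turning the shorter way round; what a row does not reach only later rows make up. Full scale, the value 1, is 40 cm for a shift and 180 degrees for a turn. A row lasts 1/8 s, in which the tool goes at most 62.5 mm and 10.7 degrees, less where a joint would pass 70% of its speed; a pose out of reach is approached as far as the arm can. A call with a number of a shift or a turn outside -1 to 1 is refused whole. A call with a gripper value outside its range is refused whole. The fingers move at their own pace and stop on an object; "force" is the grip in N (left out, the last holds). Time passes only in rows, so rows that repeat a pose let the fingers close. It gives the time, the measured TCP pose, the force and the opening at its end, in the units of the state.
- robot.get_obs(): the state, without advancing time (a new reading comes with each control period).
- robot.grab_frame(name): name is "side" or "top"; returns a dict with "img" (480x640x3 uint8, red, green, blue), "vertical_fov" (degrees; the focal length in pixels is half the picture's height over the tangent of half this angle, whatever the lens; pixels are square), "cx", "cy" (the principal point, pixels), "R" (3x3) and "t" (3): a world point X has camera coordinates R X + t. Camera axes: x right, y down, z forward; pixel columns grow to the right and rows downward; lengths in mm; the calibration is good to about 2 mm. A picture is of the moment at which its call begins. There is no depth.
- robot.hand_in(): hands the job in, once; it reports no verdict.
Trained networks look in the newest picture that a camera, given by its name, has taken for a name from the list of things; names that differ only in an ending like _2 or _b are one class to them, and where a whole thing is asked for, a point or a joint stands for the part that bears it (a point fixed in the world has none). Each returns a list of dicts, best first, with "confidence" (0 to 1); they miss things now and then, are a little off and sometimes report something else, mostly with a low value. They report only what shows in the picture. A call takes as long as a camera call. They do not tell look-alikes from the thing itself.
- robot.silhouettes(camera, query): "mask" (480x640 bool, what is visible of it).
- robot.spot_point(camera, query): "point" ([x, y, z] in mm, in the coordinates of the camera as it stood for that picture, good to about 4 mm: a listed point, or the origin of a listed thing).
The state is a dict: "t": time; "joint_positions": joint angles; "joint_vel": joint speeds; "joint_efforts": joint torques, N m; "eef_pos": TCP position; "orientation": TCP orientation; "force": force on the tool from outside, world axes, zero at the start; "torque": the same for the moment, N m; "width": finger opening in mm.
Only numpy, scipy, OpenCV 4.12 (cv2) and the standard library are available. Lean on these libraries where they do the work, as an engineer would, in place of code of your own. Each camera call takes 0.05 s, during which the arm holds its last target.

## Working session

There is one attempt and no reset: what is moved stays moved. The work goes in short steps, Python scripts to look and compute and a tool call to move; the robot and the scene stay as the last step left them, time stands still between calls to the robot, and variables do not carry over. Pictures are saved under pics/ and viewed, and the job is handed in when it is done.

Besides the shell and the picture viewer there is one more tool, called after ">>>" as name(argument=value, ...) on one line, values as JSON. servo_tool: Moves the arm, as the interface text tells. Shift numbers are shares of 40 cm and turn numbers shares of 180 degrees, none past 1 either way. Its arguments: {"type":"object","properties":{"motion":{"type":"array"},"force":{"type":"number"}},"required":["motion"]}

```bash
ls; mkdir -p pics; cat > h.py <<'E'
import numpy as np, cv2
from plant import robot
from scipy.spatial.transform import Rotation as Ro
def K(f):
    F=240/np.tan(np.radians(f["vertical_fov"])/2); return F
def proj(f,X):
    c=np.array(f["R"])@np.asarray(X,float)+np.array(f["t"]); F=K(f); return np.array([F*c[0]/c[2]+f["cx"],F*c[1]/c[2]+f["cy"]])
def toworld(f,p): return np.array(f["R"]).T@(np.asarray(p,float)-np.array(f["t"]))
def ray(f,u,v,z):
    F=K(f); d=np.array(f["R"]).T@np.array([(u-f["cx"])/F,(v-f["cy"])/F,1]); o=-np.array(f["R"]).T@np.array(f["t"])
    return o+d*(z-o[2])/d[2]
def save(f,n): cv2.imwrite("pics/"+n,cv2.cvtColor(f["img"],cv2.COLOR_RGB2BGR))
def tool(R=None):
    o=robot.get_obs(); q=o["orientation"]; return np.array(o["eef_pos"]),Ro.from_quat([q[1],q[2],q[3],q[0]])
def move(p,R):
    p0,R0=tool(); d=R0.inv().apply(np.asarray(p)-p0)/400; r=(R0.inv()*R).as_rotvec()/np.pi
    return np.round(d,4),np.round(r,4)
E
python3 - <<'E'
from h import *
for n in("side","top"):
    f=robot.grab_frame(n); save(f,n+"0.png"); print(n,f["vertical_fov"],f["cx"],f["cy"],np.round(f["R"],3).tolist(),np.round(f["t"],1))
    for q in["box","box_hinge","hinge_left","hinge_right","lid","lid_hinge","lid_pull","pin","pin_tip","pin_head","vblock","plane","square","mallet","tape_measure","glue","chisel","offcuts"]:
        print(q,[(round(r["confidence"],2),np.round(toworld(f,r["point"]),1).tolist(),np.round(proj(f,toworld(f,r["point"]))).tolist()) for r in robot.spot_point(n,q)])
print(robot.get_obs())
E
```

```text
pics
side 50.639736774233654 319.6583978157605 246.77507546548475 [[0.959, -0.284, 0.022], [-0.136, -0.525, -0.84], [0.25, 0.802, -0.542]] [-493.2  138.  1047.1]
box [(0.94, [495.2, 30.7, -0.1], [308.0, 270.0])]
box_hinge [(0.71, [558.0, 32.1, 103.0], [335.0, 229.0])]
hinge_left [(0.92, [548.7, 94.2, 96.8], [323.0, 218.0])]
hinge_right [(0.94, [563.6, -30.6, 99.0], [346.0, 244.0])]
lid [(0.72, [467.9, 23.1, 90.7], [298.0, 240.0]), (0.56, [226.6, -394.4, -3.0], [214.0, 450.0])]
lid_hinge [(0.83, [516.1, 23.6, 97.9], [318.0, 235.0]), (0.77, [177.7, -369.9, 9.7], [180.0, 440.0]), (0.69, [790.5, 106.2, -1.7], [409.0, 238.0])]
lid_pull [(0.89, [417.8, 17.4, 121.5], [276.0, 233.0]), (0.85, [270.1, -412.3, 33.9], [243.0, 438.0])]
pin [(0.72, [231.3, 292.6, 4.7], [185.0, 227.0]), (0.59, [272.3, -219.1, 7.7], [228.0, 360.0]), (0.45, [435.8, 252.7, 28.1], [264.0, 217.0])]
pin_tip [(0.91, [378.4, -136.7, 2.9], [275.0, 323.0]), (0.7, [376.2, 296.7, 2.6], [240.0, 220.0]), (0.48, [571.4, 289.5, 29.4], [310.0, 205.0])]
pin_head [(0.64, [215.8, 293.7, 10.2], [179.0, 226.0]), (0.56, [258.9, -229.6, 1
[... 2505 characters left out ...]
[219.0, 163.0])]
{'t': 1.9, 'joint_positions': array([ 1.04591051e+00,  1.58378352e-01,  1.59703903e+00,  9.95181566e-06,
        1.38621708e+00, -2.10111215e-01]), 'joint_vel': array([ 0.00048444,  0.00084875, -0.00205633,  0.000553  ,  0.00257203,
       -0.00311608]), 'joint_efforts': array([ 2.70430019e-04, -3.85565507e+01, -3.22358179e+01,  7.00963964e-02,
        3.06421705e-02, -2.54248718e-06]), 'eef_pos': array([178.02586971, 546.70815542, 231.59374348]), 'orientation': array([-1.20751301e-05,  1.56739241e-01,  9.87640020e-01, -1.77506638e-05]), 'force': array([0.75473172, 0.64166653, 0.87804464]), 'torque': array([ 0.03110696, -0.01744053,  0.03857025]), 'width': 91.76986241244823}
```

View pics/side0.png

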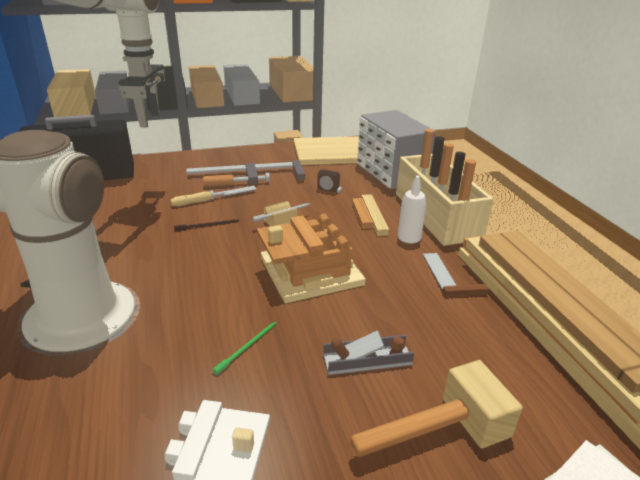

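View pics/top0.png

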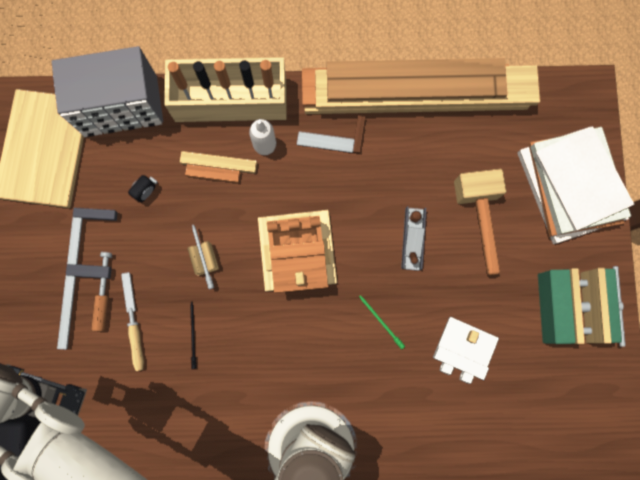

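```bash
cat > fit.py <<'E'
from h import *
from scipy.optimize import least_squares
pts={"box":{"box":[0,0,0],"box_hinge":[54,0,99.3],"hinge_left":[54,66,99.3],"hinge_right":[54,-66,99.3]},
"lid":{"lid":[0,0,0],"lid_hinge":[54,0,11.3],"lid_pull":[-45,0,36]},
"pin":{"pin":[0,0,0],"pin_tip":[140,0,0],"pin_head":[-16,0,0]}}
Z={"box":0,"lid":88,"pin":31.7}
near={"box":(497,28),"lid":(467,22),"pin":(470,260)}
def collect(thing,n=3,cams=("side","top"),center=None,rad=160,z=None):
    c0=np.array(center if center is not None else near[thing]); obs=[]
    for _ in range(n):
        for cam in cams:
            f=robot.grab_frame(cam)
            for q,l in pts[thing].items():
                for r in robot.spot_point(cam,q):
                    w=toworld(f,r["point"])
                    if np.linalg.norm(w[:2]-c0)<rad and r["confidence"]>.3: obs.append((cam,q,l,w))
    return obs
def fit2d(thing,obs,y0=0.):
    def res(p):
        c,s=np.cos(p[2]),np.sin(p[2])
        return np.array([[p[0]+c*l[0]-s*l[1]-w[0],p[1]+s*l[0]+c*l[1]-w[1]] for _,_,l,w in obs]).ravel()
    r=least_squares(res,[*near[thing],y0],loss="soft_l1",f_scale=4); return r.x
E
python3 - <<'E'
from fit import *
for th,y0 in(("box",.1),("lid",.05),("pin",.27)):
    o=collect(th); p=fit2d(th,o,y0); print(th,len(o),np.round(p,4))
    for cam in("side","top"):
        oo=[x for x in o if x[0]==cam]; print("  ",cam,np.round(fit2d(th,oo,y0),4), "z resid",np.round(np.mean([x[3][2]-x[2][2]-Z[th] for x in oo]),1))
print(robot.get_obs()["t"])
E
```

```text
box 28 [5.007949e+02 2.414670e+01 1.144000e-01]
   side [4.998299e+02 2.475110e+01 1.284000e-01] z resid 17.6
   top [5.015152e+02 2.378550e+01 1.046000e-01] z resid 3.0
lid 20 [4.645663e+02 2.128730e+01 3.870000e-02]
   side [4.630057e+02 2.003320e+01 8.090000e-02] z resid 0.3
   top [4.660888e+02 2.191390e+01 8.900000e-03] z resid -8.0
pin 23 [4.337644e+02 2.513384e+02 2.974000e-01]
   side [4.347447e+02 2.517563e+02 2.953000e-01] z resid -6.8
   top [4.329212e+02 2.510440e+02 2.986000e-01] z resid -3.8
5.8
```

```bash
cat > ov.py <<'E'
from h import *
def boxw(x0,x1,y0,y1,z0,z1):
    P=[(x,y,z) for x in(x0,x1) for y in(y0,y1) for z in(z0,z1)]
    return [(P[i],P[j]) for i in range(8) for j in range(i+1,8) if sum(a!=b for a,b in zip(P[i],P[j]))==1]
BOX=boxw(-66,66,-66,66,18,88)  # refined later
BOXM=[e for y in((-66,-41),(-13,13),(41,66)) for e in boxw(43,65,*y,88,110)]
LIDM=boxw(-70,42,-66,66,0,14)+boxw(10,42,-66,66,14,28)+boxw(42,65,15,39,0,28)+boxw(42,65,-39,-15,0,28)+boxw(-60,-30,-10,10,14,48)
PINM=boxw(0,140,-4,4,-4,4)+boxw(-32,0,-7,7,-7,7)
def yawR(a): return Ro.from_euler("z",a)
def overlay(f,items,crop,name,s=4):
    u0,v0,u1,v1=crop; im=cv2.cvtColor(f["img"],cv2.COLOR_RGB2BGR)[v0:v1,u0:u1]; im=cv2.resize(im,None,fx=s,fy=s,interpolation=cv2.INTER_CUBIC)
    for M,p,R,col in items:
        for a,b in M:
            A=[(proj(f,np.asarray(p)+R.apply(x))+.5-[u0,v0])*s-.5 for x in(a,b)]
            cv2.line(im,*[tuple(int(round(t)) for t in q) for q in A],col,1,cv2.LINE_AA)
    cv2.imwrite("pics/"+name,im)
E
python3 - <<'E'
from ov import *
it=[(BOXM,(500.8,24.1,0),yawR(.1144),(255,0,0)),(LIDM,(464.6,21.3,88),yawR(.0387),(0,255,0)),(PINM,(433.8,251.3,31.7),yawR(.297),(0,0,255))]
f=robot.grab_frame("side"); overlay(f,it,(240,180,380,310),"s1.png",5); overlay(f,[],(240,180,380,310),"s1r.png",5)
f=robot.grab_frame("top"); overlay(f,it,(180,200,340,300),"t1.png",5);overlay(f,[],(180,200,340,300),"t1r.png",5)
E
```

```text
(no output)
```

View pics/s1.png

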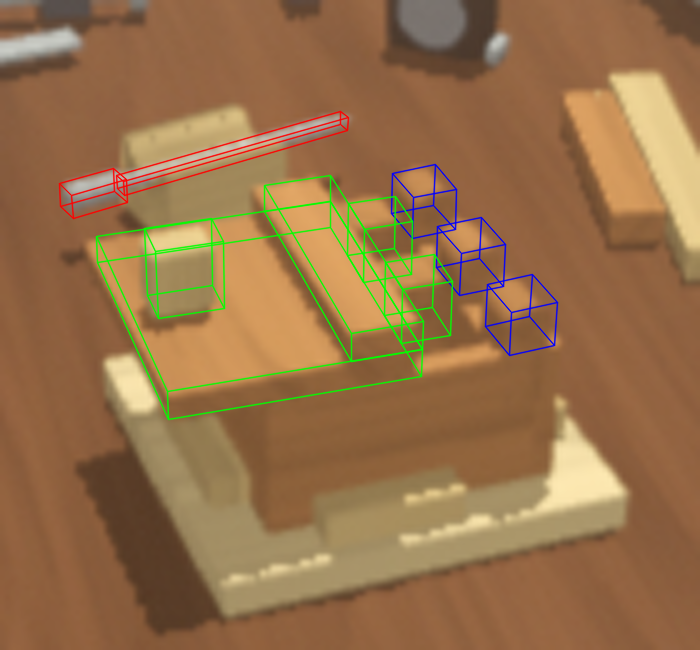

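View pics/t1.png

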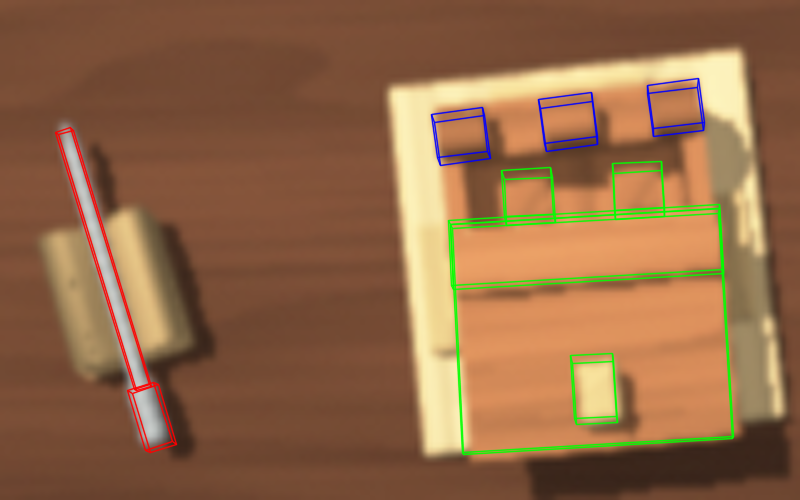

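View pics/s1r.png

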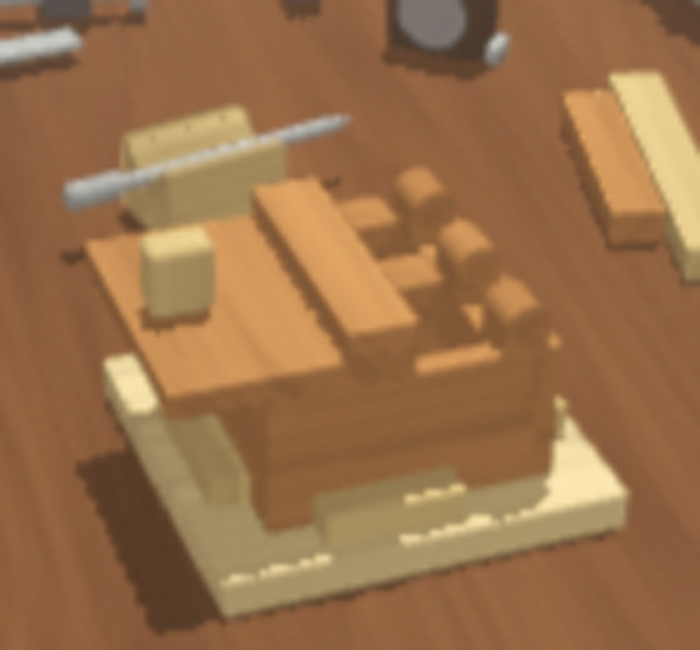

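View pics/t1r.png

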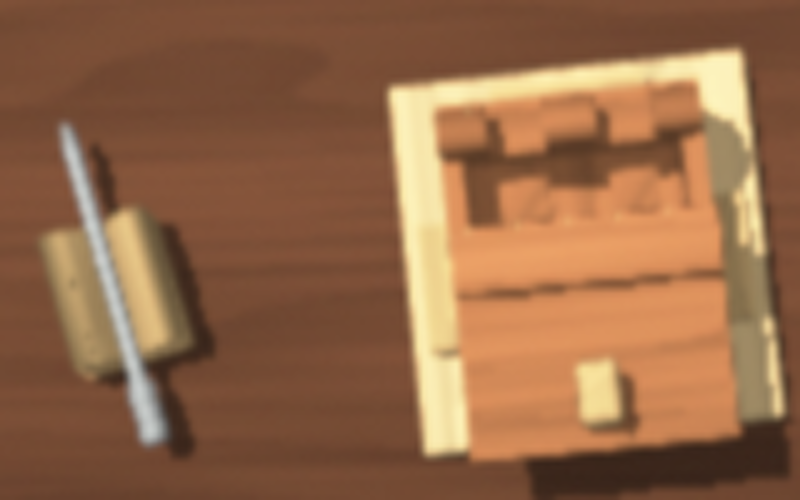

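```bash
python3 - <<'E'
from ov import *
f=robot.grab_frame("side"); overlay(f,[],(302,205,362,255),"s2.png",13)
f=robot.grab_frame("top"); overlay(f,[],(262,205,332,255),"t2.png",11)
E
```

```text
(no output)
```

View pics/s2.png

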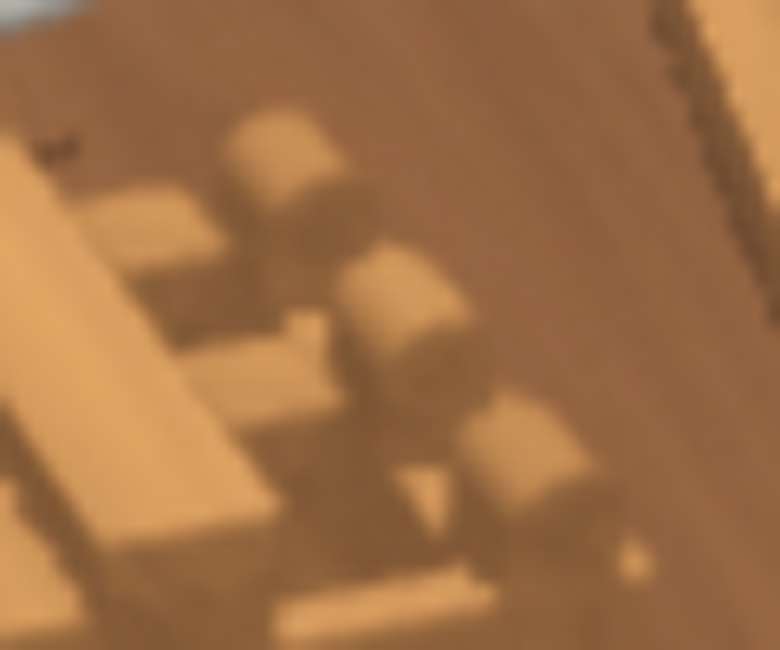

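View pics/t2.png

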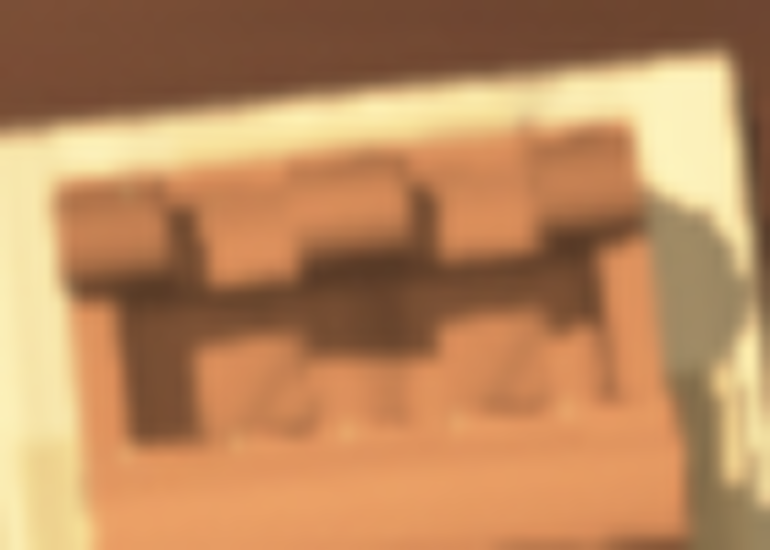

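```bash
python3 - <<'E'
from fit import *
f=robot.grab_frame("top"); 
def P(c,s,o,z): return ray(f,(c[0]+.5)/s-.5+o[0],(c[1]+.5)/s-.5+o[1],z)
L=P((63,237),11,(262,205),99.3);R=P((637,170),11,(262,205),99.3);d=L-R
print(L,R,(L+R)/2,np.linalg.norm(d),np.arctan2(-d[0],d[1]))
# board corners z=18
for c in((0,0),):pass
B=[P(c,5,(180,200),18) for c in((389,87),(742,48),(785,418),(424,457))]
print(np.round(B,1),np.round([np.linalg.norm(B[i]-B[(i+1)%4]) for i in range(4)],1),np.mean(B,0))
for i in range(4):
    e=B[(i+1)%4]-B[i]; print(np.arctan2(e[1],e[0]))
# lid corners z=102 front, pull top z=136
for c in((470,461),(740,433)): print("lidfront z88/102",P(c,5,(180,200),88),P(c,5,(180,200),102))
for c in((453,226),(721,207)): print("lid batten rear z116",P(c,5,(180,200),116))
print("pull top",[np.round(P(c,5,(180,200),136),1) for c in((577,363),(612,360),(622,419),(587,427))])
acc={}
for k in range(4):
  for cam in("top","side"):
    g=robot.grab_frame(cam)
    for q in("hinge_left","hinge_right","lid_pull","lid_hinge","lid"):
        for r in robot.spot_point(cam,q):
            w=toworld(g,r["point"])
            if np.hypot(w[0]-500,w[1]-25)<150 and r["confidence"]>.4: acc.setdefault((q,cam),[]).append(w)
for k,v in sorted(acc.items()): print(k,len(v),np.round(np.median(v,0),1),np.round(np.std(v,0),1))
print(robot.get_obs()["t"])
E
```

```text
[550.31250244  94.39964988  99.3       ] [562.94731281 -34.80858036  99.3       ] [556.62990762  29.79553476  99.3       ] 129.82451692943738 0.0974765129731128
[[589.9 125.5  18. ]
 [606.8 -59.2  18. ]
 [412.6 -76.5  18. ]
 [396.3 109.1  18. ]] [185.5 195.  186.3 194.3] [501.40620833  24.75526355  18.        ]
-1.479350234971558
-3.052582183209466
1.658060050262353
0.08471185886027827
lidfront z88/102 [388.51679887  81.34185062  88.        ] [387.46028441  80.50015073 102.        ]
lidfront z88/102 [399.53954661 -51.26369551  88.        ] [398.38100289 -50.87796605 102.        ]
lid batten rear z116 [500.87719077  86.59436329 116.        ]
lid batten rear z116 [507.53846871 -43.93273238 116.        ]
pull top [array([430.6,  26.9, 136. ]), array([431.7,  10.2, 136. ]), array([403.4,   6. , 136. ]), array([399.9,  22.7, 136. ])]
('hinge_left', 'side') 6 [546.1  93.5  96. ] [13.2 49.3  1.2]
('hinge_left', 'top') 4 [546.2  94.8 100.9] [1.  1.6 1.3]
('hinge_right', 'side') 4 [563.2 -31.   98.3] [1.3 2.8 1.3]
('hinge_right', 'top') 4 [563.6 -31.4 103.7] [43.2 23.2  6.2]
('lid', 'side') 4 [465.9  21.3  89.4] [1.5 0.9 1.6]
('lid', 'top') 4 [463.9  22.8  93.9] [0.8 1.2 0.7]
('lid_hinge', 'side') 5 [516.   23.2  97.5] [39.2  2.9 10.4]
('lid_hinge', 'top') 4 [518.8  23.4 101.1] [1.2 1.7 1.6]
('lid_pull', 'side') 5 [418.4  15.3 122.8] [31.9  6.5 49.8]
('lid_pull', 'top') 4 [419.5  20.2 128.4] [2.8 1.6 1. ]
8.45
```

```bash
cat >> h.py <<'E'
def down(psi):  # tool z down, tool y heading psi(deg)
    a=np.radians(psi); y=np.array([np.cos(a),np.sin(a),0]); z=np.array([0,0,-1.]); x=np.cross(y,z)
    return Ro.from_matrix(np.c_[x,y,z])
E
python3 - <<'E'
from h import *
print(move([418,17,180],down(93.4)),move([418,17,125],down(93.4)))
E
```

```text
(array([-0.9804, -1.0734,  0.1291]), array([-0.    ,  0.    , -0.1191])) (array([-0.9804, -1.0734,  0.2666]), array([-0.    ,  0.    , -0.1191]))
```

>>> servo_tool(motion=[{"xyz": [-0.9,-0.98,0.05],"dr": [0,0,-0.119],"fingers": -1},{"xyz": [-0.9,-0.98,0.05],"dr": [0,0,-0.119],"fingers": -1},{"xyz": [-0.9,-0.98,0.05],"dr": [0,0,-0.119],"fingers": -1},{"xyz": [-0.9,-0.98,0.05],"dr": [0,0,-0.119],"fingers": -1},{"xyz": [-0.9,-0.98,0.05],"dr": [0,0,-0.119],"fingers": -1},{"xyz": [-0.9,-0.98,0.05],"dr": [0,0,-0.119],"fingers": -1},{"xyz": [-0.9,-0.98,0.05],"dr": [0,0,-0.119],"fingers": -1},{"xyz": [-0.9,-0.98,0.05],"dr": [0,0,-0.119],"fingers": -1}])

```text
t: 9.45
eef_pos: [383.2, 96.7, 213.5]
orientation: [0.001, -0.029, 1.0, 0.0]
force: [1.3, 0.2, 0.3]
width: 91.6
```

```bash
python3 - <<'E'
from h import *
print(robot.get_obs())
print(move([418,17,180],down(93.4)),move([418,17,124],down(93.4)))
E
```

```text
{'t': 9.45, 'joint_positions': array([-6.11399612e-02, -3.29580664e-01,  2.08936866e+00,  2.37030390e-04,
        1.38011446e+00, -1.69089068e+00]), 'joint_vel': array([-1.23011732,  0.18829703, -0.10328813,  0.00279245, -0.08717768,
       -1.21759892]), 'joint_efforts': array([  6.11401588, -20.92322409, -30.8003211 ,  -0.16570856,
         0.46495445,   1.26279082]), 'eef_pos': array([383.18903568,  96.73818932, 213.47187422]), 'orientation': array([ 8.52162658e-04, -2.94505606e-02,  9.99565874e-01,  3.94329488e-05]), 'force': array([1.32983164, 0.16938368, 0.2732232 ]), 'torque': array([ 0.04861419, -0.03865828,  0.04886438]), 'width': 91.58044586012556}
(array([-0.075 , -0.2041,  0.0838]), array([ 0.    ,  0.0005, -0.0001])) (array([-0.0748, -0.2041,  0.2238]), array([ 0.    ,  0.0005, -0.0001]))
```

>>> servo_tool(motion=[{"xyz": [0,0,0],"dr": [0,0,0],"fingers": -1},{"xyz": [0,0,0],"dr": [0,0,0],"fingers": -1}])

```text
t: 9.7
eef_pos: [382.3, 99.0, 213.1]
orientation: [-0.0, -0.029, 1.0, 0.0]
force: [-0.2, 0.3, -0.5]
width: 91.8
```

```bash
python3 - <<'E'
from h import *
print(move([418,17,180],down(93.4)),move([418,17,124],down(93.4)))
E
```

```text
(array([-0.0771, -0.2099,  0.0826]), array([ 0.0002, -0.0001, -0.0003])) (array([-0.0771, -0.21  ,  0.2226]), array([ 0.0002, -0.0001, -0.0003]))
```

>>> servo_tool(motion=[{"xyz": [-0.077,-0.21,0.08],"dr": [0,0,0],"fingers": -1},{"xyz": [-0.077,-0.21,0.08],"dr": [0,0,0],"fingers": -1},{"xyz": [-0.077,-0.21,0.2226],"dr": [0,0,0],"fingers": -1},{"xyz": [-0.077,-0.21,0.2226],"dr": [0,0,0],"fingers": -1}])

```text
t: 10.2
eef_pos: [415.0, 18.9, 121.0]
orientation: [-0.004, -0.031, 1.0, 0.001]
force: [0.9, -0.0, -0.5]
width: 92.1
```

```bash
python3 - <<'E'
from ov import *
for n,c in(("side",(220,150,380,290)),("top",(230,200,360,320))):
    f=robot.grab_frame(n); overlay(f,[],c,n+"3.png",5)
print(move([418,17,124],down(93.4)))
E
```

```text
(array([ 0.0006, -0.0027,  0.0022]), array([ 0.0001, -0.0001,  0.0008]))
```

View pics/side3.png

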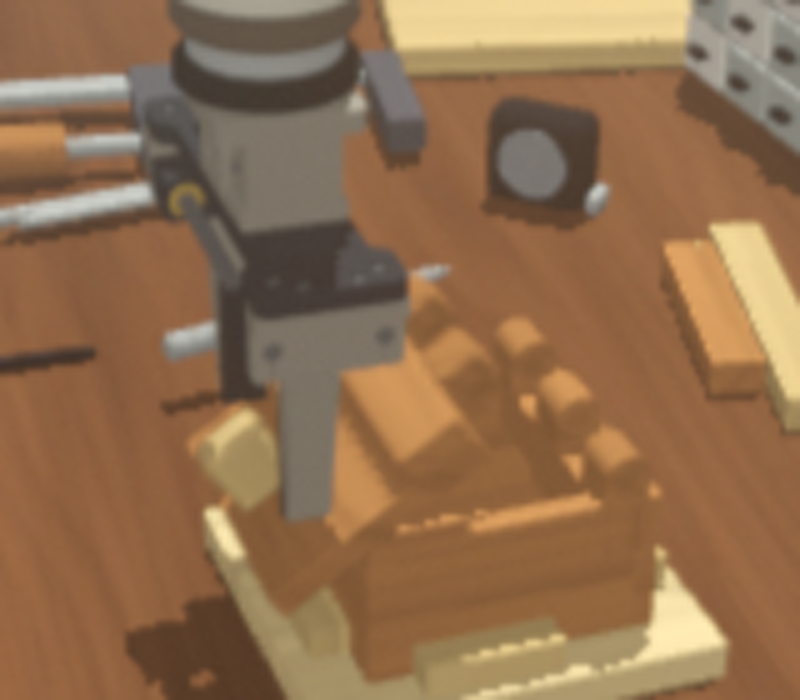

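View pics/top3.png

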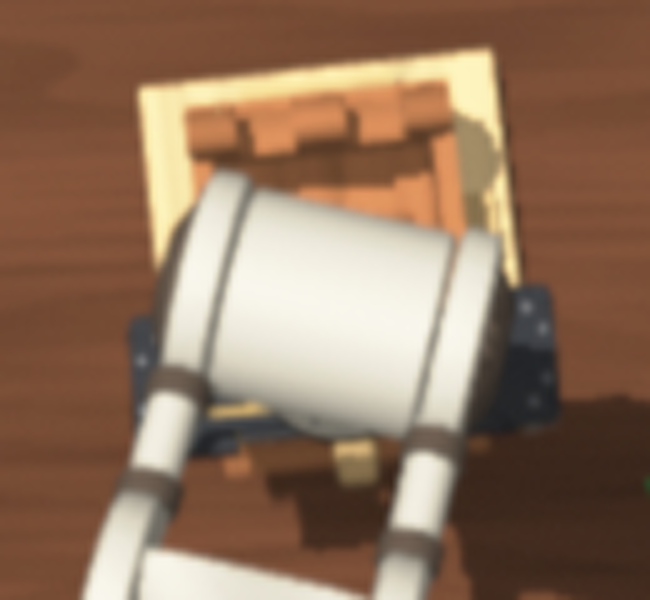

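```bash
python3 - <<'E'
from ov import *
print(robot.get_obs()["force"],robot.get_obs()["eef_pos"])
for n,c in(("side",(220,150,380,290)),):
    f=robot.grab_frame(n); overlay(f,[],c,n+"4.png",5)
print(robot.get_obs()["force"],robot.get_obs()["eef_pos"])
E
```

```text
[ 0.47163388 -0.45289511  0.6892861 ] [418.17863058  18.09840332 124.89623327]
[0.33414687 0.46050755 0.34840382] [418.76087346  17.72820301 125.63236634]
```

View pics/side4.png

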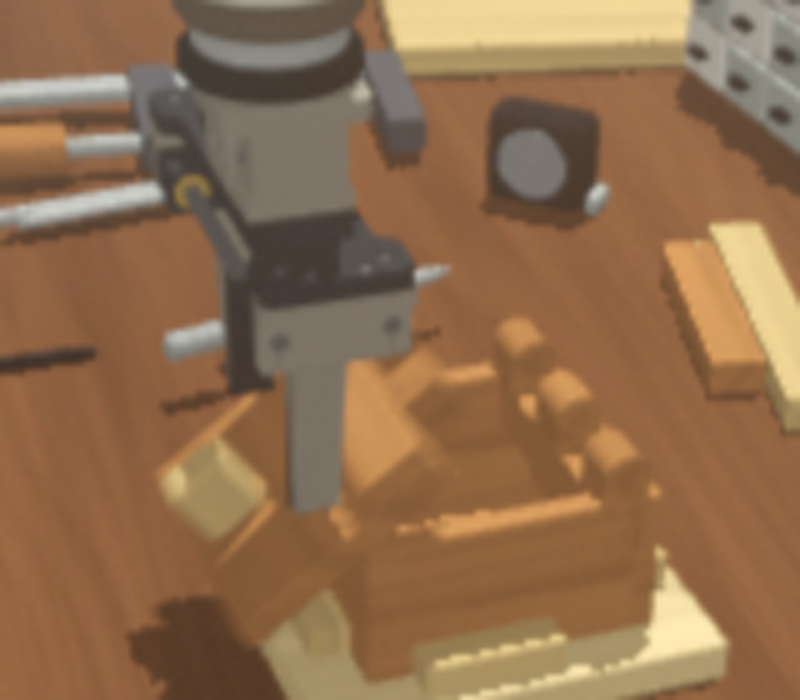

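>>> servo_tool(motion=[{"xyz": [0,0,-0.1],"dr": [0,0,0],"fingers": -1},{"xyz": [0,0,-0.2],"dr": [0,0,0],"fingers": -1},{"xyz": [0,0,-0.3],"dr": [0,0,0],"fingers": -1},{"xyz": [0,0.3,-0.3],"dr": [0,0,0],"fingers": -1},{"xyz": [0,0.3,-0.3],"dr": [0,0,0],"fingers": -1}])

```text
t: 10.98
eef_pos: [412.1, 138.3, 247.6]
orientation: [0.003, -0.029, 1.0, 0.0]
force: [-0.6, -0.3, -0.6]
width: 91.7
```

```bash
python3 - <<'E'
from ov import *
for n,c in(("side",(200,160,380,310)),("top",(200,200,360,320))):
    f=robot.grab_frame(n); overlay(f,[],c,n+"5.png",4)
    for q in("lid","lid_hinge","lid_pull"): print(n,q,[(round(r["confidence"],2),np.round(toworld(f,r["point"]),1).tolist(),) for r in robot.spot_point(n,q)])
print(robot.get_obs()["t"])
E
```

```text
side lid [(0.89, [228.0, -393.9, -2.8]), (0.76, [427.4, 20.8, 65.5])]
side lid_hinge [(0.77, [176.2, -369.5, 10.0]), (0.74, [433.5, 18.3, 117.2])]
side lid_pull [(0.95, [372.4, 12.4, 37.5]), (0.55, [270.8, -409.0, 33.1])]
top lid [(0.68, [230.5, -394.0, 2.5]), (0.58, [423.5, 17.3, 68.8])]
top lid_hinge [(0.94, [436.9, 18.6, 121.5]), (0.63, [181.0, -368.4, 14.6])]
top lid_pull [(0.81, [377.7, 17.7, 45.7]), (0.35, [763.2, -136.1, 0.2])]
11.375
```

View pics/side5.png

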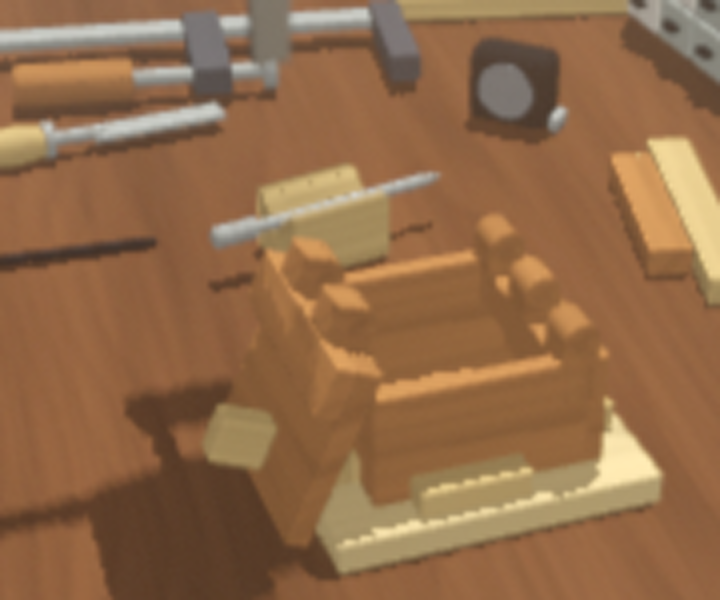

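View pics/top5.png

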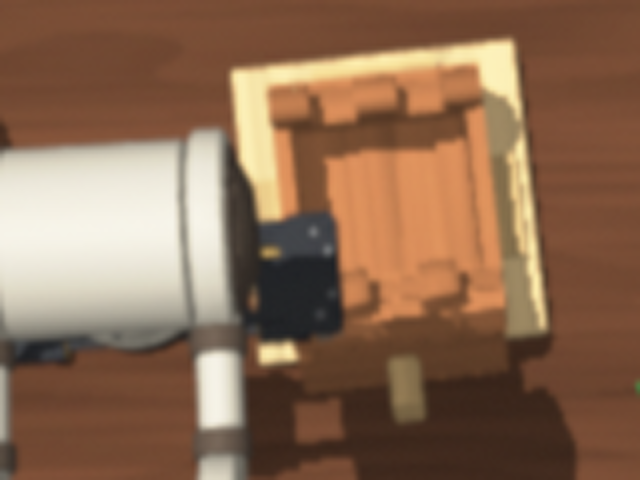

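```bash
cat > fit3.py <<'E'
from fit import *
def fit3(obs,x0,thing="lid",free=6):
    def res(p):
        R=Ro.from_rotvec(p[3:6]); return np.concatenate([(R.apply(l)+p[:3]-w) for _,_,l,w in obs])
    r=least_squares(res,x0,loss="soft_l1",f_scale=4); return r.x
def fitlid(obs,x0):  # x,y,z,yaw,alpha (hinge side up)
    def res(p):
        R=Ro.from_euler("ZY",[p[3],-p[4]]); return np.concatenate([(R.apply(l)+p[:3]-w) for _,_,l,w in obs])
    return least_squares(res,x0,loss="soft_l1",f_scale=4).x
E
python3 - <<'E'
from fit3 import *
from ov import *
o=collect("lid",3,center=(425,19),rad=90)
p=fitlid(o,[425,19,67,.05,1.15]); print(len(o),np.round(p,3))
for q in("lid","lid_hinge","lid_pull"):
  for cam in("side","top"): print(q,cam,np.round(np.median([x[3] for x in o if x[1]==q and x[0]==cam],0),1))
R=Ro.from_euler("ZY",[p[3],-p[4]]); print("pull",p[:3]+R.apply([-45,0,36]))
f=robot.grab_frame("side"); overlay(f,[(LIDM,p[:3],R,(0,255,0))],(200,160,380,310),"s6.png",4)
print(robot.get_obs()["t"])
E
```

```text
20 [4.26596e+02 1.95560e+01 6.54750e+01 3.70000e-02 1.17600e+00]
lid side [424.4  19.7  65.3]
lid top [426.6  19.7  66.7]
lid_hinge side [437.1  20.4 118. ]
lid_hinge top [437.2  18.7 119.7]
lid_pull side [376.5  14.   36.1]
lid_pull top [376.7  19.2  42.9]
pull [376.09947129  17.66750532  37.7703973 ]
12.625
```

View pics/s6.png

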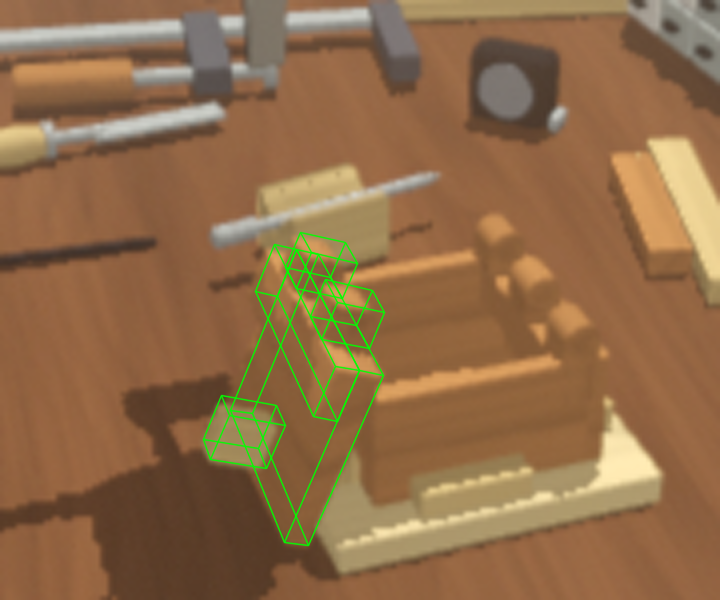

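```bash
python3 - <<'E'
from h import *
R=down(92.1)*Ro.from_euler("y",-22,degrees=True); z=R.as_matrix()[:,2]; print(z)
g=np.array([377,17.5,38]); print(move(g-110*z,R),move(g,R)); print(robot.get_obs()["joint_positions"])
E
```

```text
[ 0.37435501  0.01372697 -0.92718385]
(array([ 0.2058, -0.2895,  0.2603]), array([ 0.0014, -0.1222,  0.0071])) (array([ 0.1028, -0.2918,  0.5153]), array([ 0.0014, -0.1222,  0.0071]))
[ 3.99905770e-02 -2.35701381e-01  1.95472309e+00 -1.97508998e-05
  1.42256235e+00 -1.58988080e+00]
```

>>> servo_tool(motion=[{"xyz": [0.206,-0.29,0.1],"dr": [0,-0.122,0.007],"fingers": -1},{"xyz": [0.206,-0.29,0.2],"dr": [0,-0.122,0.007],"fingers": -1},{"xyz": [0.206,-0.29,0.26],"dr": [0,-0.122,0.007],"fingers": -1},{"xyz": [0.206,-0.29,0.26],"dr": [0,-0.122,0.007],"fingers": -1},{"xyz": [0.206,-0.29,0.26],"dr": [0,-0.122,0.007],"fingers": -1}])

```text
t: 13.25
eef_pos: [342.3, 15.8, 135.3]
orientation: [0.185, -0.015, 0.983, 0.007]
force: [0.7, -0.0, 1.1]
width: 92.2
```

```bash
python3 - <<'E'
from h import *
R=down(92.1)*Ro.from_euler("y",-22,degrees=True); z=R.as_matrix()[:,2]
g=np.array([377,17.5,38]); print(move(g,R)); o=robot.get_obs();print(o["joint_positions"],o["eef_pos"])
E
```

```text
(array([ 0.0075, -0.0003,  0.2582]), array([ 0.0017, -0.0039, -0.002 ]))
[-0.49994064 -0.94312521  2.62495526  0.21025009  1.14742123 -2.15847146] [342.31788622  15.78736559 135.33316682]
```

>>> servo_tool(motion=[{"xyz": [0.005,0,0.08],"dr": [0,-0.004,0],"fingers": -1},{"xyz": [0.007,0,0.16],"dr": [0,-0.004,0],"fingers": -1},{"xyz": [0.007,0,0.22],"dr": [0,-0.004,0],"fingers": -1},{"xyz": [0.007,0,0.25],"dr": [0,-0.004,0],"fingers": -1},{"xyz": [0.007,0,0.25],"dr": [0,-0.004,0],"fingers": -1}])

```text
t: 13.88
eef_pos: [380.2, 18.5, 46.6]
orientation: [0.194, -0.02, 0.981, 0.006]
force: [-6.2, -0.7, 4.0]
width: 92.0
```

```bash
python3 - <<'E'
from h import *
from ov import *
R=down(92.1)*Ro.from_euler("y",-22,degrees=True); z=R.as_matrix()[:,2]
g=np.array([377,17.5,38]); print(move(g,R)); o=robot.get_obs();print(o["joint_positions"],o["eef_pos"],o["force"])
f=robot.grab_frame("side"); overlay(f,[],(200,140,380,290),"s7.png",4)
E
```

```text
(array([ 0.0156, -0.0024,  0.0167]), array([0.0017, 0.0019, 0.0009]))
[-0.42226486 -0.49895421  2.61006274  0.27269744  0.69835105 -2.21383913] [380.20873235  18.54169122  46.55102009] [-6.16580595 -0.70080497  3.98138598]
```

View pics/s7.png

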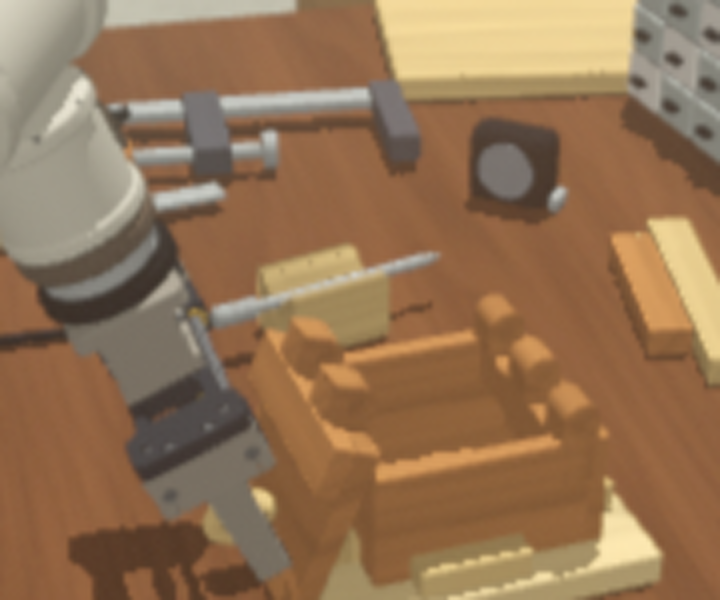

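>>> servo_tool(motion=[{"xyz": [0.014,-0.002,0.003],"dr": [0,0,0],"fingers": -1},{"xyz": [0.014,-0.002,0.003],"dr": [0,0,0],"fingers": 1},{"xyz": [0.014,-0.002,0.003],"dr": [0,0,0],"fingers": 1},{"xyz": [0.014,-0.002,0.003],"dr": [0,0,0],"fingers": 1},{"xyz": [0.014,-0.002,0.003],"dr": [0,0,0],"fingers": 1},{"xyz": [0.014,-0.002,0.003],"dr": [0,0,0],"fingers": 1}], force=50)

```text
t: 14.68
eef_pos: [373.7, 16.8, 41.4]
orientation: [0.194, -0.018, 0.981, 0.006]
force: [-1.0, 0.6, 0.3]
width: 43.8
```

Still closing.

>>> servo_tool(motion=[{"xyz": [0,0,0],"dr": [0,0,0],"fingers": 1},{"xyz": [0,0,0],"dr": [0,0,0],"fingers": 1},{"xyz": [0,0,0],"dr": [0,0,0],"fingers": 1},{"xyz": [0,0,0],"dr": [0,0,0],"fingers": 1}])

```text
t: 15.18
eef_pos: [373.4, 17.0, 41.2]
orientation: [0.193, -0.019, 0.981, 0.006]
force: [-4.0, -0.7, 3.7]
width: 19.8
```

```bash
python3 - <<'E'
from ov import *
f=robot.grab_frame("side"); overlay(f,[],(200,140,380,290),"s8.png",4)
print(robot.get_obs())
E
```

```text
{'t': 15.225, 'joint_positions': array([-0.43877816, -0.51674806,  2.63233925,  0.27961085,  0.69814942,
       -2.23236626]), 'joint_vel': array([ 6.94942437e-05, -1.18293778e-03,  2.20958183e-04, -1.15793135e-03,
       -1.74729989e-03,  4.39138633e-04]), 'joint_efforts': array([ -0.35649198,  -8.16575736, -28.66444588,   1.02939852,
        -1.75096247,   0.35147667]), 'eef_pos': array([373.40853559,  16.99850955,  41.20605626]), 'orientation': array([ 0.19306672, -0.01846937,  0.98099527,  0.00569195]), 'force': array([-4.13431061, -0.61116311,  3.30215585]), 'torque': array([0.02130432, 0.51930912, 0.38419537]), 'width': 19.911625942840594}
```

View pics/s8.png

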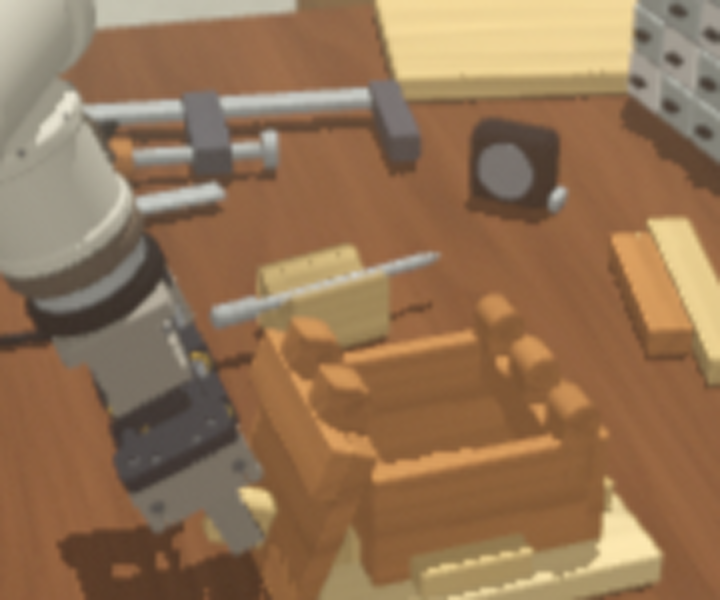

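```bash
cat >> h.py <<'E'
def rows(wps):  # list of (p,psi,tilt back deg)
    for p,psi,t in wps:
        d,r=move(p,down(psi)*Ro.from_euler("y",t,degrees=True)); print(p,psi,t,"xyz",np.round(d,3).tolist(),"dr",np.round(r,3).tolist())
E
python3 - <<'E'
from h import *
rows([((366,17,55),92.1,-22),((360,17,90),92.1,-22),((360,17,135),92.1,-22),((362,17,180),92.1,-19),((375,17,200),92.1,-14),((390,17,200),92.1,-8),((400,17,195),92.5,0)])
E
```

```text
(366, 17, 55) 92.1 -22 xyz [0.004, 0.001, -0.039] dr [0.001, 0.002, 0.0]
(360, 17, 90) 92.1 -22 xyz [-0.015, 0.002, -0.126] dr [0.001, 0.002, 0.0]
(360, 17, 135) 92.1 -22 xyz [-0.058, 0.002, -0.23] dr [0.001, 0.002, 0.0]
(362, 17, 180) 92.1 -19 xyz [-0.105, 0.002, -0.332] dr [0.001, 0.018, 0.0]
(375, 17, 200) 92.1 -14 xyz [-0.154, 0.002, -0.366] dr [0.001, 0.046, 0.0]
(390, 17, 200) 92.1 -8 xyz [-0.189, 0.0, -0.352] dr [0.001, 0.079, 0.0]
(400, 17, 195) 92.5 0 xyz [-0.207, -0.001, -0.331] dr [0.001, 0.124, -0.002]
```

```bash
python3 - <<'E'
from h import *
rows([((368,17,60),92.1,-22),((367,17,95),92.1,-16),((372,17,135),92.1,-8),((382,17,170),92.1,0),((395,18,185),93,8),((405,19,185),94,16),((412,19,180),95,23),((412,19,180),95,23)])
E
```

```text
(368, 17, 60) 92.1 -22 xyz [-0.005, 0.001, -0.049] dr [0.001, 0.002, 0.0]
(367, 17, 95) 92.1 -16 xyz [-0.036, 0.001, -0.13] dr [0.001, 0.035, 0.0]
(372, 17, 135) 92.1 -8 xyz [-0.086, 0.001, -0.218] dr [0.001, 0.079, 0.0]
(382, 17, 170) 92.1 0 xyz [-0.142, 0.0, -0.29] dr [0.001, 0.124, 0.0]
(395, 18, 185) 93 8 xyz [-0.186, 0.002, -0.312] dr [0.001, 0.168, -0.005]
(405, 19, 185) 94 16 xyz [-0.21, 0.003, -0.303] dr [0.001, 0.213, -0.01]
(412, 19, 180) 95 23 xyz [-0.221, 0.003, -0.284] dr [0.001, 0.252, -0.016]
(412, 19, 180) 95 23 xyz [-0.221, 0.003, -0.284] dr [0.001, 0.252, -0.016]
```

>>> servo_tool(motion=[{"xyz": [-0.005,0,-0.049],"dr": [0,0.002,0],"fingers": 1},{"xyz": [-0.036,0,-0.13],"dr": [0,0.035,0],"fingers": 1},{"xyz": [-0.086,0,-0.218],"dr": [0,0.079,0],"fingers": 1},{"xyz": [-0.142,0,-0.29],"dr": [0,0.124,0],"fingers": 1},{"xyz": [-0.186,0.002,-0.312],"dr": [0,0.168,-0.005],"fingers": 1},{"xyz": [-0.21,0.003,-0.303],"dr": [0,0.213,-0.01],"fingers": 1},{"xyz": [-0.221,0.003,-0.284],"dr": [0,0.252,-0.016],"fingers": 1},{"xyz": [-0.221,0.003,-0.284],"dr": [0,0.252,-0.016],"fingers": 1}])

```text
t: 16.23
eef_pos: [412.4, 19.3, 177.4]
orientation: [-0.202, -0.043, 0.979, -0.006]
force: [-1.8, 0.3, -2.1]
width: 20.1
```

```bash
python3 - <<'E'
from ov import *
from fit3 import *
f=robot.grab_frame("side"); overlay(f,[],(200,120,380,280),"s9.png",4)
o=collect("lid",2,center=(440,19),rad=120); p=fitlid(o,[450,19,150,.09,.3]); print(len(o),np.round(p,3))
print(robot.get_obs())
E
```

```text
8 [4.65686e+02 2.34750e+01 1.61089e+02 9.80000e-02 3.76000e-01]
{'t': 17.075, 'joint_positions': array([-0.17453861,  0.11937149,  1.79586333, -0.09732327,  1.6169296 ,
       -1.81805014]), 'joint_vel': array([-2.24215731e-04,  3.11042640e-03, -2.95039286e-03, -1.08934517e-03,
        3.59596410e-04,  5.72133451e-05]), 'joint_efforts': array([-1.59088828e-03, -3.46610999e+01, -2.97256190e+01, -4.15532542e-01,
        1.68072782e+00,  3.73344068e-03]), 'eef_pos': array([412.29304547,  18.97733981, 180.01519188]), 'orientation': array([-0.19959259, -0.04283996,  0.97892071, -0.0064636 ]), 'force': array([-0.09240154,  0.17116747, -2.1650228 ]), 'torque': array([ 0.02984772, -0.22276496, -0.01795524]), 'width': 19.836728672462762}
```

View pics/s9.png

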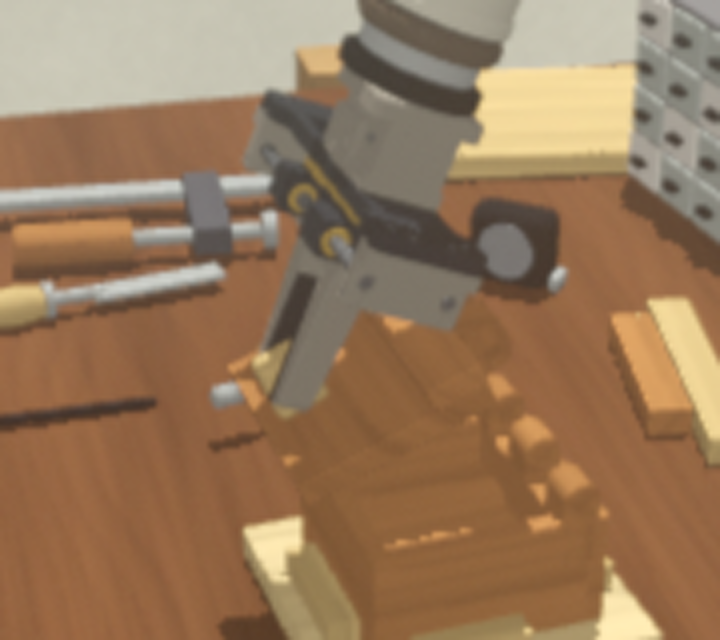

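```bash
python3 - <<'E'
from ov import *
from fit3 import *
o=collect("lid",3,center=(440,19),rad=120); p=fitlid(o,[450,19,150,.09,.3]); print(len(o),np.round(p,3))
RL=Ro.from_euler("ZY",[p[3],-p[4]]); P,RT=tool()
print("tcp in lid",RL.inv().apply(P-p[:3]), (RL.inv()*RT).as_euler("ZYX",degrees=True))
f=robot.grab_frame("side"); overlay(f,[(LIDM,p[:3],RL,(0,255,0))],(230,160,380,280),"s10.png",5)
f=robot.grab_frame("top"); overlay(f,[(LIDM,p[:3],RL,(0,255,0))],(230,180,380,300),"t10.png",5)
E
```

```text
12 [4.66508e+02 2.36660e+01 1.60735e+02 6.50000e-02 3.48000e-01]
tcp in lid [-44.57160973  -1.19604557  36.67966655] [-178.2878185   -42.94901466  179.09376008]
```

View pics/s10.png

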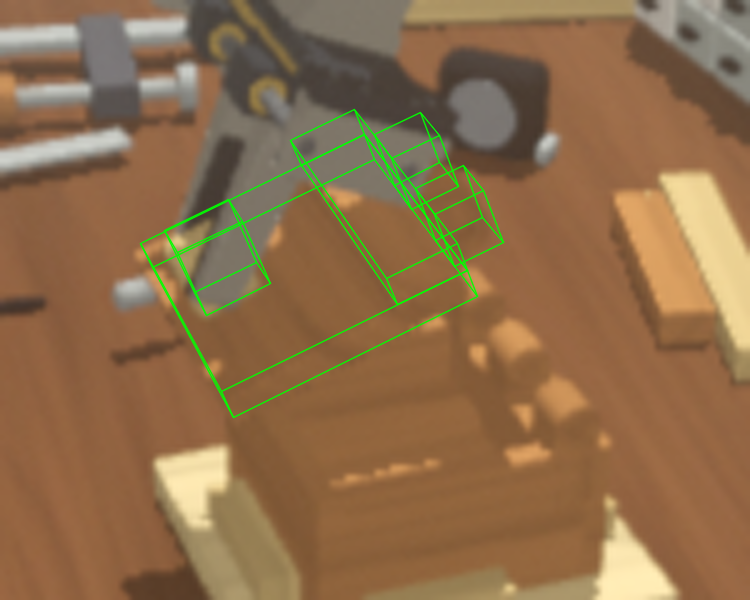

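View pics/t10.png

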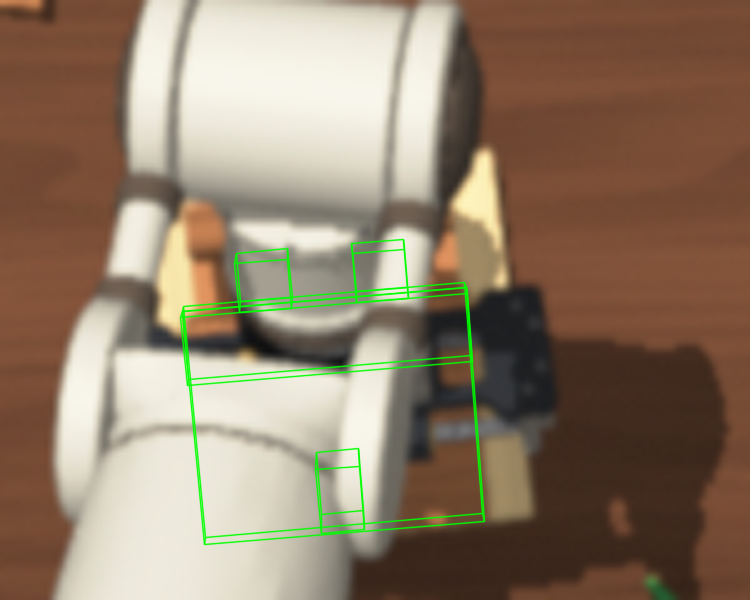

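```bash
python3 - <<'E'
from h import *
rows([((418,17.5,170),95.3,33),((422,17.5,150),95.3,40),((422,17.5,132),95.3,43.7)])
E
```

```text
(418, 17.5, 170) 95.3 33 xyz [-0.023, -0.005, 0.018] dr [0.002, 0.055, -0.001]
(422, 17.5, 150) 95.3 40 xyz [-0.051, -0.006, 0.06] dr [0.002, 0.094, -0.001]
(422, 17.5, 132) 95.3 43.7 xyz [-0.069, -0.006, 0.101] dr [0.002, 0.115, -0.001]
```

>>> servo_tool(motion=[{"xyz": [-0.023,-0.005,0.018],"dr": [0.002,0.055,-0.001],"fingers": 1},{"xyz": [-0.051,-0.006,0.06],"dr": [0.002,0.094,-0.001],"fingers": 1},{"xyz": [-0.069,-0.006,0.101],"dr": [0.002,0.115,-0.001],"fingers": 1},{"xyz": [-0.069,-0.006,0.101],"dr": [0.002,0.115,-0.001],"fingers": 1}])

```text
t: 18.88
eef_pos: [421.2, 17.8, 130.0]
orientation: [-0.374, -0.043, 0.926, -0.016]
force: [0.2, -0.5, -2.1]
width: 19.6
```

```bash
python3 - <<'E'
from ov import *
from fit3 import *
o=collect("lid",2,center=(460,19),rad=120); p=fitlid(o,[460,19,95,.09,.0]); print(len(o),np.round(p,3))
RL=Ro.from_euler("ZY",[p[3],-p[4]]); P,RT=tool()
print("tcp in lid",RL.inv().apply(P-p[:3]), (RL.inv()*RT).as_euler("ZYX",degrees=True))
f=robot.grab_frame("side"); overlay(f,[],(230,160,380,280),"s11.png",5)
print(robot.get_obs())
E
```

```text
13 [4.68388e+02 2.27690e+01 9.47050e+01 6.10000e-02 3.80000e-02]
tcp in lid [-45.16707055  -2.30526676  39.04742434] [-178.09458892  -45.89665014  179.82700022]
{'t': 19.725, 'joint_positions': array([-0.13221838,  0.49937195,  1.55629928, -0.15957201,  1.83349836,
       -1.77687914]), 'joint_vel': array([ 0.00038404,  0.00153137,  0.00043115, -0.00026104, -0.00057227,
        0.00017697]), 'joint_efforts': array([-5.50190689e-04, -4.56650090e+01, -2.60509729e+01, -6.14112541e-01,
        3.00838977e+00,  7.90438877e-03]), 'eef_pos': array([422.01098205,  17.60292965, 132.02974075]), 'orientation': array([-0.37212323, -0.04309443,  0.92703008, -0.01680483]), 'force': array([ 0.29221049, -0.48076456, -2.45476447]), 'torque': array([ 0.02211392, -0.43743245, -0.01650067]), 'width': 19.623077145919776}
```

View pics/s11.png

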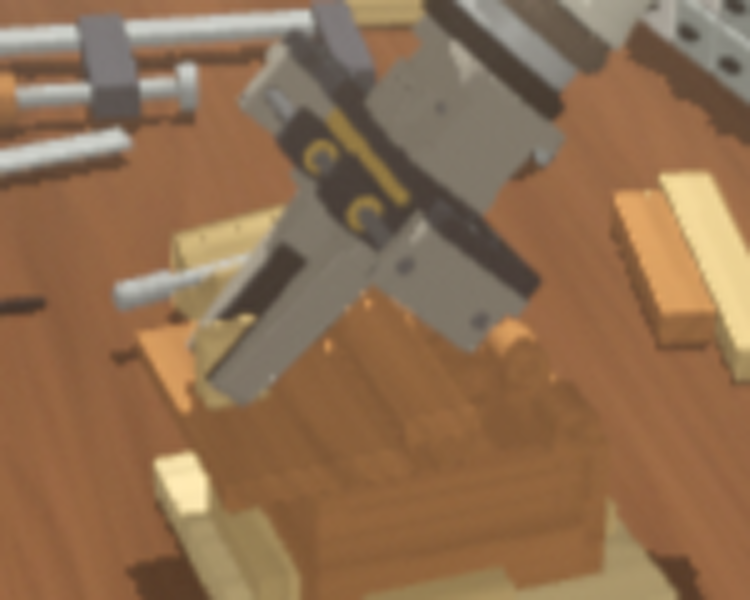

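```bash
python3 - <<'E'
from h import *
rows([((422,17.5,129),95.3,44.7),((422,17.5,125.5),95.3,44.7),((422,17.5,123.5),95.3,44.7)])
E
```

```text
(422, 17.5, 129) 95.3 44.7 xyz [-0.005, -0.0, 0.006] dr [0.0, 0.005, 0.0]
(422, 17.5, 125.5) 95.3 44.7 xyz [-0.011, -0.0, 0.012] dr [0.0, 0.005, 0.0]
(422, 17.5, 123.5) 95.3 44.7 xyz [-0.015, -0.0, 0.015] dr [0.0, 0.005, 0.0]
```

>>> servo_tool(motion=[{"xyz": [-0.005,0,0.006],"dr": [0,0.005,0],"fingers": 1},{"xyz": [-0.01,0,0.011],"dr": [0,0.005,0],"fingers": 1},{"xyz": [-0.011,0,0.012],"dr": [0,0.005,0],"fingers": 1},{"xyz": [-0.011,0,0.012],"dr": [0,0.005,0],"fingers": 1}])

```text
t: 20.23
eef_pos: [421.9, 17.9, 126.2]
orientation: [-0.38, -0.043, 0.924, -0.017]
force: [-0.7, 3.4, 5.7]
width: 19.4
```

```bash
python3 - <<'E'
from h import *
o=robot.get_obs();print(o["eef_pos"],o["force"],o["torque"])
E
```

```text
[421.87555656  17.87717865 126.17202306] [-0.66149681  3.42832107  5.71840777] [ 0.09611148  0.34109623 -0.33519365]
```

```bash
python3 - <<'E'
from h import *
u=np.array([np.cos(.092),np.sin(.092),0]); P,R=tool()
for d in(0,8,14,20,26,30): print(d,np.round(R.inv().apply(u*d+[0,0,-.0])/400,4))
E
```

```text
0 [0. 0. 0.]
8 [-0.0142 -0.     -0.0141]
14 [-0.0249 -0.     -0.0246]
20 [-0.0356 -0.     -0.0352]
26 [-0.0462 -0.     -0.0457]
30 [-0.0533 -0.     -0.0527]
```

>>> servo_tool(motion=[{"xyz": [0,0,0],"dr": [0,0,0],"fingers": 1},{"xyz": [0,0,0],"dr": [0,0,0],"fingers": 1}], force=12)

```text
t: 20.48
eef_pos: [421.9, 17.8, 126.0]
orientation: [-0.379, -0.043, 0.924, -0.017]
force: [-0.4, 2.6, 5.4]
width: 19.7
```

>>> servo_tool(motion=[{"xyz": [-0.007,0,-0.007],"dr": [0,0,0],"fingers": 1},{"xyz": [-0.014,0,-0.014],"dr": [0,0,0],"fingers": 1},{"xyz": [-0.021,0,-0.021],"dr": [0,0,0],"fingers": 1},{"xyz": [-0.028,0,-0.028],"dr": [0,0,0],"fingers": 1},{"xyz": [-0.035,0,-0.035],"dr": [0,0,0],"fingers": 1},{"xyz": [-0.035,0,-0.035],"dr": [0,0,0],"fingers": 1}])

```text
t: 21.22
eef_pos: [440.9, 19.1, 126.0]
orientation: [-0.381, -0.043, 0.923, -0.017]
force: [-3.6, 0.5, 6.2]
width: 19.7
```

```bash
python3 - <<'E'
from ov import *
from fit3 import *
o=collect("lid",2,center=(480,19),rad=120); p=fitlid(o,[480,19,88,.09,.0]); print(len(o),np.round(p,3))
for q in("lid","lid_hinge","lid_pull"): print(q,np.round([x[3] for x in o if x[1]==q],1).tolist())
f=robot.grab_frame("side"); 
im=cv2.cvtColor(f["img"],cv2.COLOR_RGB2BGR)[190:280,255:375]; im=np.clip((im/255.)**.5*255,0,255).astype(np.uint8); cv2.imwrite("pics/s12.png",cv2.resize(im,None,fx=6,fy=6,interpolation=cv2.INTER_CUBIC))
f=robot.grab_frame("top"); overlay(f,[],(230,180,380,300),"t12.png",5)
o=robot.get_obs();print(o["t"],o["eef_pos"],o["force"],o["torque"])
E
```

```text
13 [ 4.8480e+02  2.1800e+01  8.8108e+01  1.2000e-02 -1.3000e-02]
lid [[483.9, 24.9, 89.7], [483.2, 22.8, 89.8], [483.7, 23.1, 90.9], [485.1, 21.8, 91.5]]
lid_hinge [[536.9, 21.6, 98.6], [535.0, 26.1, 98.1], [561.7, -31.9, 97.1]]
lid_pull [[436.3, 15.1, 122.6], [442.2, 21.5, 128.3], [486.3, 22.2, 89.6], [437.5, 16.5, 123.6], [497.0, 28.6, 3.4], [439.6, 20.5, 128.0]]
22.125 [440.90231053  19.07685467 126.03695743] [-3.01184490e+00  4.81065416e-03  5.99742909e+00] [-0.05806709  0.94564417 -0.01317894]
```

View pics/s12.png

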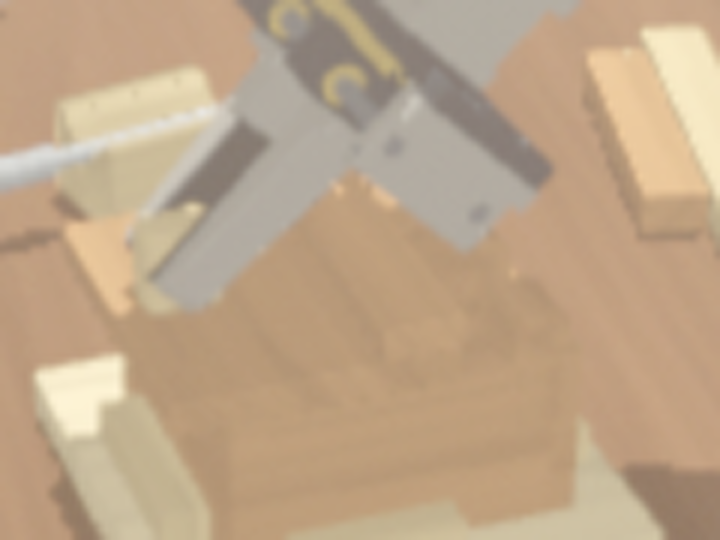

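View pics/t12.png

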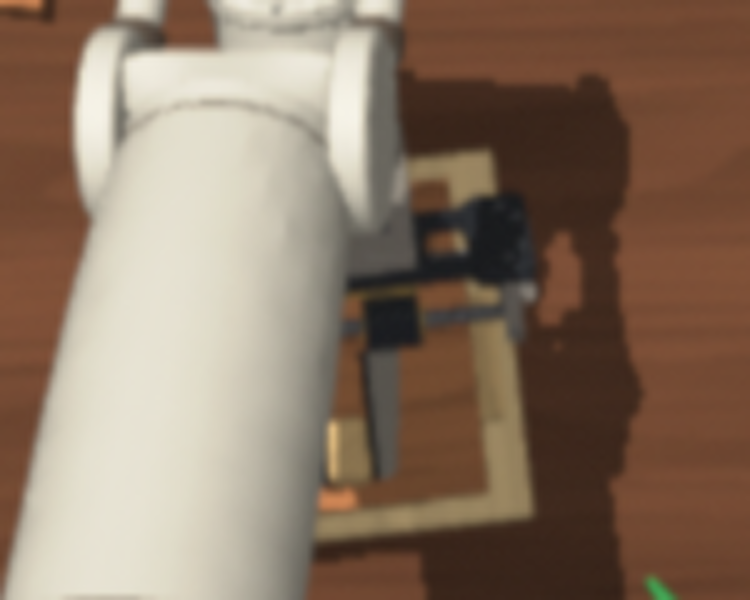

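>>> servo_tool(motion=[{"xyz": [-0.007,0,-0.007],"dr": [0,0,0],"fingers": 1},{"xyz": [-0.014,0,-0.014],"dr": [0,0,0],"fingers": 1},{"xyz": [-0.021,0,-0.021],"dr": [0,0,0],"fingers": 1},{"xyz": [-0.025,0,-0.025],"dr": [0,0,0],"fingers": 1},{"xyz": [-0.027,0,-0.027],"dr": [0,0,0],"fingers": 1},{"xyz": [-0.027,0,-0.027],"dr": [0,0,0],"fingers": 1}])

```text
t: 22.88
eef_pos: [455.9, 20.6, 126.0]
orientation: [-0.381, -0.043, 0.923, -0.017]
force: [-4.5, 1.3, 4.9]
width: 20.1
```

>>> servo_tool(motion=[{"xyz": [-0.003,0,-0.003],"dr": [0,0,0],"fingers": 1},{"xyz": [-0.006,0,-0.006],"dr": [0,0,0],"fingers": 1},{"xyz": [-0.008,0,-0.008],"dr": [0,0,0],"fingers": 1},{"xyz": [-0.008,0,-0.008],"dr": [0,0,0],"fingers": 1}], force=25)

```text
t: 23.38
eef_pos: [460.4, 21.0, 126.0]
orientation: [-0.381, -0.043, 0.923, -0.017]
force: [-4.5, 2.2, 4.9]
width: 19.8
```

>>> servo_tool(motion=[{"xyz": [-0.002,0,-0.002],"dr": [0,0,0],"fingers": 1},{"xyz": [-0.004,0,-0.004],"dr": [0,0,0],"fingers": 1},{"xyz": [-0.005,0,-0.005],"dr": [0,0,0],"fingers": 1}])

```text
t: 23.75
eef_pos: [461.1, 21.3, 126.1]
orientation: [-0.384, -0.043, 0.922, -0.017]
force: [-13.9, -0.3, 7.9]
width: 19.7
```

>>> servo_tool(motion=[{"xyz": [0.004,0,0.004],"dr": [0,0,0],"fingers": 1},{"xyz": [0.004,0,0.004],"dr": [0,0,0],"fingers": -1},{"xyz": [0.004,0,0.004],"dr": [0,0,0],"fingers": -1},{"xyz": [0.004,0,0.004],"dr": [0,0,0],"fingers": -1},{"xyz": [0.004,0,-0.1],"dr": [0,0,0],"fingers": -1},{"xyz": [0.004,0,-0.2],"dr": [0,-0.06,0],"fingers": -1},{"xyz": [0.004,0,-0.3],"dr": [0,-0.12,0],"fingers": -1}])

```text
t: 24.62
eef_pos: [548.6, 29.1, 212.7]
orientation: [-0.198, -0.045, 0.979, -0.009]
force: [0.6, 0.1, -0.4]
width: 78.0
```

```bash
python3 - <<'E'
from h import *
o=robot.get_obs();print(o["eef_pos"],o["force"],o["width"],o["joint_positions"])
# pin pregrasp
rows([((419,246.5,140),106.9,0),((500,200,260),100,0)])
E
```

```text
[548.60434773  29.08103854 212.69408002] [ 0.61142002  0.13939933 -0.37870679] 78.0487346525297 [-0.12090352  0.42549693  1.35637044 -0.08290879  1.74937499 -1.78314077]
(419, 246.5, 140) 106.9 0 xyz [0.18, 0.571, 0.274] dr [0.013, -0.126, -0.064]
(500, 200, 260) 100 0 xyz [0.121, 0.437, -0.077] dr [0.005, -0.127, -0.026]
```

>>> servo_tool(motion=[{"xyz": [0.16,0.571,0.05],"dr": [0.013,-0.126,-0.064],"fingers": -1},{"xyz": [0.16,0.571,0.1],"dr": [0.013,-0.126,-0.064],"fingers": -1},{"xyz": [0.16,0.571,0.12],"dr": [0.013,-0.126,-0.064],"fingers": -1},{"xyz": [0.16,0.571,0.12],"dr": [0.013,-0.126,-0.064],"fingers": -1},{"xyz": [0.16,0.571,0.12],"dr": [0.013,-0.126,-0.064],"fingers": -1},{"xyz": [0.16,0.571,0.12],"dr": [0.013,-0.126,-0.064],"fingers": -1}])

```text
t: 25.38
eef_pos: [449.0, 249.0, 193.7]
orientation: [-0.003, -0.148, 0.989, 0.0]
force: [0.7, 0.0, 0.6]
width: 91.8
```

```bash
python3 - <<'E'
from ov import *
from fit3 import *
acc={}
for k in range(3):
  for cam in("side","top"):
    g=robot.grab_frame(cam)
    for q in("hinge_left","hinge_right","box_hinge","lid_hinge","lid","lid_pull"):
        for r in robot.spot_point(cam,q):
            w=toworld(g,r["point"])
            if np.hypot(w[0]-500,w[1]-25)<150 and r["confidence"]>.4: acc.setdefault((q,cam),[]).append(w)
for k,v in sorted(acc.items()): print(k,len(v),np.round(np.median(v,0),1))
f=robot.grab_frame("side"); overlay(f,[],(230,180,380,290),"s13.png",5)
f=robot.grab_frame("top"); overlay(f,[],(180,200,340,300),"t13.png",5)
o=robot.get_obs();print(o["t"],o["eef_pos"],o["joint_positions"])
rows([((418.7,246.6,120),107,0),((418.7,246.6,30),107,0)])
E
```

```text
('box_hinge', 'side') 4 [554.8  30.7  99.4]
('box_hinge', 'top') 3 [554.8  28.6  99.7]
('hinge_left', 'side') 3 [546.   92.2  95.3]
('hinge_left', 'top') 3 [548.6  94.6  98. ]
('hinge_right', 'side') 3 [562.9 -29.  100.1]
('hinge_right', 'top') 3 [563.7 -33.6 103.9]
('lid', 'side') 2 [504.7  25.9  89.3]
('lid', 'top') 3 [503.5  23.8  93.1]
('lid_hinge', 'side') 4 [556.2  27.4  98.2]
('lid_hinge', 'top') 3 [557.   24.2 102.4]
('lid_pull', 'side') 3 [456.4  17.7 123.9]
('lid_pull', 'top') 3 [461.2  24.5 129.4]
27.575 [448.45195114 249.38684859 193.55808328] [ 0.27060456  0.03473945  1.80685622  0.00181328  1.30653702 -1.59710466]
(418.7, 246.6, 120) 107 0 xyz [0.072, 0.015, 0.184] dr [0.001, -0.002, -0.0]
(418.7, 246.6, 30) 107 0 xyz [0.07, 0.014, 0.409] dr [0.001, -0.002, -0.0]
```

View pics/s13.png

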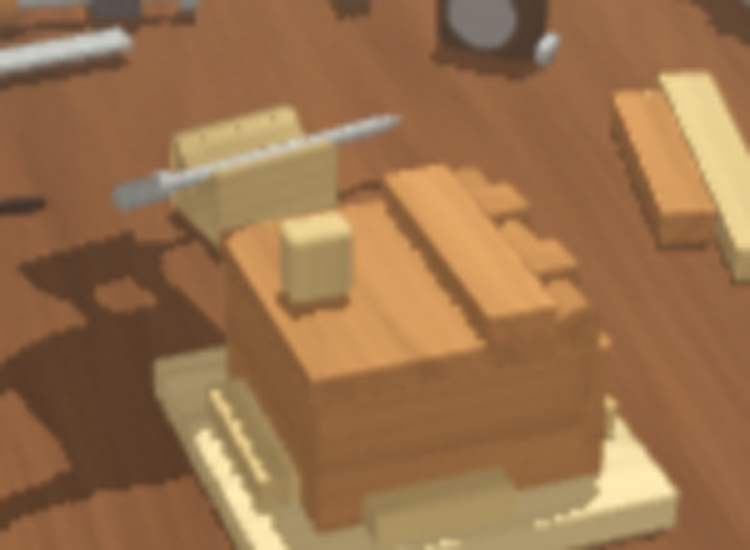

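View pics/t13.png

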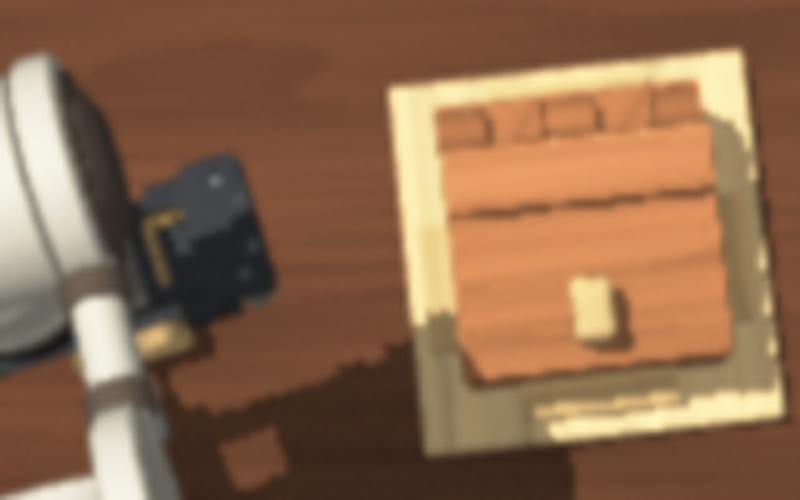

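>>> servo_tool(motion=[{"xyz": [0.072,0.015,0.1],"dr": [0,0,0],"fingers": -1},{"xyz": [0.072,0.015,0.2],"dr": [0,0,0],"fingers": -1},{"xyz": [0.071,0.014,0.3],"dr": [0,0,0],"fingers": -1},{"xyz": [0.07,0.014,0.38],"dr": [0,-0.001,0],"fingers": -1},{"xyz": [0.07,0.014,0.404],"dr": [0,-0.001,0],"fingers": -1},{"xyz": [0.07,0.014,0.404],"dr": [0,-0.001,0],"fingers": -1}])

```text
t: 28.32
eef_pos: [419.1, 246.6, 32.4]
orientation: [-0.002, -0.148, 0.989, 0.001]
force: [1.1, -0.3, 0.3]
width: 92.1
```

```bash
python3 - <<'E'
from ov import *
f=robot.grab_frame("side"); overlay(f,[],(200,120,340,240),"s14.png",5)
rows([((418.7,246.6,32),107,0)])
print(robot.get_obs()["force"])
E
```

```text
(418.7, 246.6, 32) 107 0 xyz [0.003, 0.0, 0.003] dr [0.001, -0.001, -0.0]
[1.27313725 0.55606536 1.05821193]
```

View pics/s14.png

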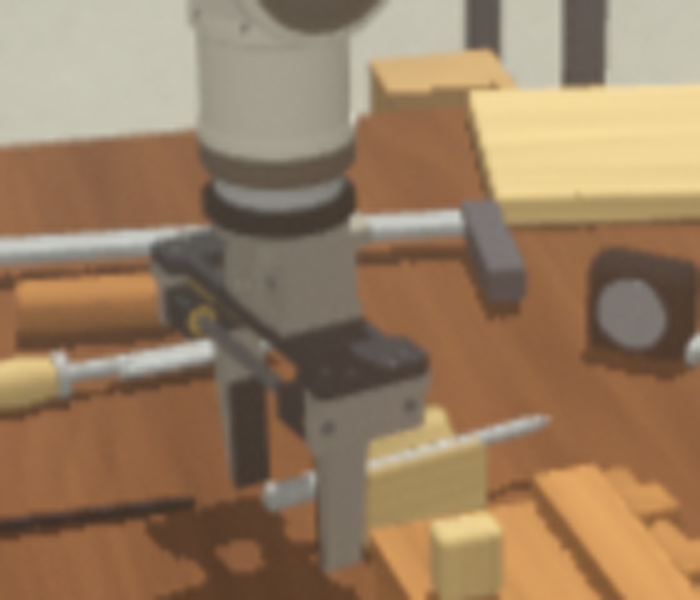

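>>> servo_tool(motion=[{"xyz": [0,0,0],"dr": [0,0,0],"fingers": 1},{"xyz": [0,0,0],"dr": [0,0,0],"fingers": 1},{"xyz": [0,0,0],"dr": [0,0,0],"fingers": 1},{"xyz": [0,0,0],"dr": [0,0,0],"fingers": 1},{"xyz": [0,0,0],"dr": [0,0,0],"fingers": 1},{"xyz": [0,0,0],"dr": [0,0,0],"fingers": 1},{"xyz": [0,0,0],"dr": [0,0,0],"fingers": 1},{"xyz": [0,0,0],"dr": [0,0,0],"fingers": 1}], force=45)

```text
t: 29.38
eef_pos: [418.6, 246.7, 32.0]
orientation: [-0.002, -0.148, 0.989, 0.001]
force: [-0.7, 0.9, -0.3]
width: 14.1
```

>>> servo_tool(motion=[{"xyz": [0,0,0],"dr": [0,0,0],"fingers": 1},{"xyz": [0,0,0],"dr": [0,0,0],"fingers": 1}])

```text
t: 29.62
eef_pos: [418.6, 247.1, 32.3]
orientation: [-0.002, -0.148, 0.989, 0.001]
force: [-3.4, 3.6, 1.7]
width: 12.7
```

```bash
python3 - <<'E'
from h import *
o=robot.get_obs();print(o["eef_pos"],o["force"],o["width"])
rows([((415,246.6,120),107,0),((450,260,220),80,0),((520,300,220),30,0)])
E
```

```text
[418.63527656 247.10017381  32.25560414] [-3.44180507  3.6229602   1.71852857] 12.682476140880675
(415, 246.6, 120) 107 0 xyz [0.01, 0.002, -0.219] dr [0.001, -0.001, -0.0]
(450, 260, 220) 80 0 xyz [-0.083, 0.009, -0.47] dr [0.001, -0.001, 0.15]
(520, 300, 220) 30 0 xyz [-0.279, 0.054, -0.47] dr [0.0, -0.002, 0.428]
```

```bash
python3 - <<'E'
from h import *
rows([((420,247,75),107,0),((420,247,115),107,0),((440,250,160),97,0),((465,255,170),86,0),((490,258,170),75,0),((515,262,170),64,0),((536,266,170),53,0),((536,266,170),42,0)])
E
```

```text
(420, 247, 75) 107 0 xyz [-0.003, -0.001, -0.107] dr [0.001, -0.001, -0.0]
(420, 247, 115) 107 0 xyz [-0.002, -0.001, -0.207] dr [0.001, -0.001, -0.0]
(440, 250, 160) 97 0 xyz [-0.052, -0.008, -0.32] dr [0.001, -0.001, 0.056]
(465, 255, 170) 86 0 xyz [-0.115, -0.014, -0.345] dr [0.001, -0.001, 0.117]
(490, 258, 170) 75 0 xyz [-0.177, -0.025, -0.345] dr [0.001, -0.001, 0.178]
(515, 262, 170) 64 0 xyz [-0.24, -0.034, -0.345] dr [0.0, -0.001, 0.239]
(536, 266, 170) 53 0 xyz [-0.293, -0.04, -0.346] dr [0.0, -0.002, 0.3]
(536, 266, 170) 42 0 xyz [-0.293, -0.04, -0.346] dr [0.0, -0.002, 0.361]
```

>>> servo_tool(motion=[{"xyz": [-0.003,-0.001,-0.107],"dr": [0,0,0],"fingers": 1},{"xyz": [-0.002,-0.001,-0.207],"dr": [0,0,0],"fingers": 1},{"xyz": [-0.052,-0.008,-0.32],"dr": [0,0,0.056],"fingers": 1},{"xyz": [-0.115,-0.014,-0.345],"dr": [0,0,0.117],"fingers": 1},{"xyz": [-0.177,-0.025,-0.345],"dr": [0,0,0.178],"fingers": 1},{"xyz": [-0.24,-0.034,-0.345],"dr": [0,0,0.239],"fingers": 1},{"xyz": [-0.293,-0.04,-0.345],"dr": [0,0,0.3],"fingers": 1},{"xyz": [-0.293,-0.04,-0.345],"dr": [0,0,0.361],"fingers": 1}])

```text
t: 30.62
eef_pos: [537.5, 264.7, 169.1]
orientation: [-0.002, 0.4, 0.916, -0.001]
force: [0.6, 0.8, -0.8]
width: 12.6
```

```bash
python3 - <<'E'
from h import *
rows([((536,268,165),31,0),((536,268,150),20,0),((536,268,135),9,0),((535.5,268,125),5.3,0)])
E
```

```text
(536, 268, 165) 31 0 xyz [0.009, 0.003, 0.01] dr [-0.001, -0.001, 0.066]
(536, 268, 150) 20 0 xyz [0.008, 0.003, 0.048] dr [-0.001, -0.0, 0.127]
(536, 268, 135) 9 0 xyz [0.008, 0.003, 0.085] dr [-0.001, -0.0, 0.188]
(535.5, 268, 125) 5.3 0 xyz [0.009, 0.002, 0.11] dr [-0.001, -0.0, 0.208]
```

>>> servo_tool(motion=[{"xyz": [0.009,0.003,0.01],"dr": [0,0,0.066],"fingers": 1},{"xyz": [0.008,0.003,0.048],"dr": [0,0,0.127],"fingers": 1},{"xyz": [0.008,0.003,0.085],"dr": [0,0,0.188],"fingers": 1},{"xyz": [0.009,0.002,0.11],"dr": [0,0,0.208],"fingers": 1},{"xyz": [0.009,0.002,0.11],"dr": [0,0,0.208],"fingers": 1}])

```text
t: 31.25
eef_pos: [533.4, 267.9, 124.4]
orientation: [-0.002, 0.67, 0.742, -0.002]
force: [0.3, 0.2, -1.7]
width: 12.7
```

```bash
python3 - <<'E'
from ov import *
from fit3 import *
acc={}
for k in range(2):
  for cam in("side","top"):
    g=robot.grab_frame(cam)
    for q in("pin","pin_tip","pin_head","hinge_left","hinge_right"):
        for r in robot.spot_point(cam,q):
            w=toworld(g,r["point"])
            if w[2]>60 and w[0]>400 and r["confidence"]>.3: acc.setdefault((q,cam),[]).append(w)
for k,v in sorted(acc.items()): print(k,np.round(v,1).tolist())
f=robot.grab_frame("side"); overlay(f,[],(250,150,370,250),"s15.png",6)
f=robot.grab_frame("top"); overlay(f,[],(200,170,330,260),"t15.png",6)
o=robot.get_obs();print(o["t"],o["eef_pos"],o["joint_positions"])
P,R=tool(); print(P,R.as_matrix().round(3))
E
```

```text
('hinge_left', 'side') [[547.0, 94.0, 96.7], [548.1, 96.9, 95.2]]
('hinge_left', 'top') [[548.0, 95.8, 100.9], [546.9, 95.4, 100.1], [504.8, 25.1, 92.8]]
('hinge_right', 'side') [[559.4, -30.0, 98.0], [559.6, -29.2, 98.7]]
('hinge_right', 'top') [[562.7, -35.6, 102.3], [563.6, -34.7, 103.6], [551.6, 107.5, 131.6], [536.0, 244.8, 127.6]]
('pin', 'side') [[534.7, 246.3, 119.8], [536.5, 246.9, 121.5]]
('pin', 'top') [[536.7, 244.4, 126.8], [536.1, 247.4, 127.4]]
('pin_head', 'side') [[534.1, 264.3, 123.0], [532.5, 265.1, 123.6]]
('pin_head', 'top') [[532.6, 263.0, 125.7], [532.2, 262.2, 124.5]]
('pin_tip', 'side') [[557.5, 108.2, 126.4], [553.3, 105.3, 127.7]]
('pin_tip', 'top') [[550.9, 106.2, 135.3], [556.4, 25.8, 103.7], [549.6, 107.2, 132.8]]
32.55 [534.2064366  268.60310502 125.73600533] [0.26307022 0.31823041 1.625402   0.00191092 1.2013322  0.16202554]
[534.2064366  268.60310502 125.73600533] [[-0.1    0.995 -0.004]
 [ 0.995  0.1    0.001]
 [ 0.001 -0.004 -1.   ]]
```

View pics/s15.png

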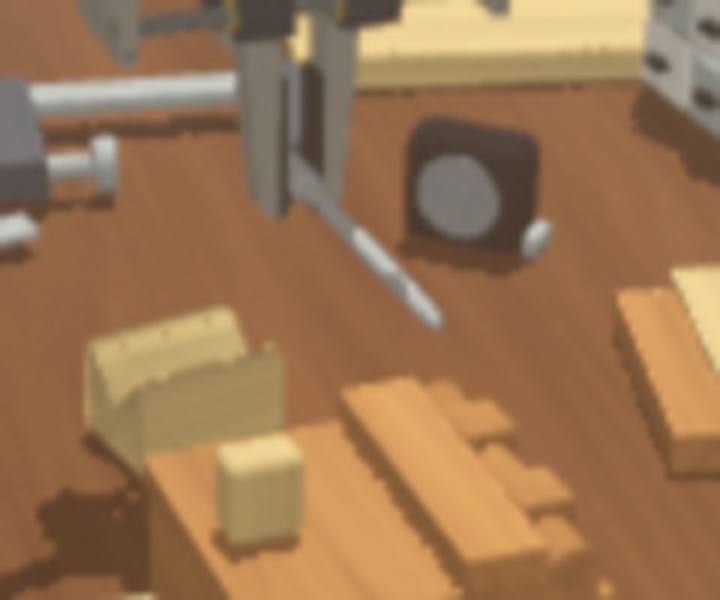

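View pics/t15.png

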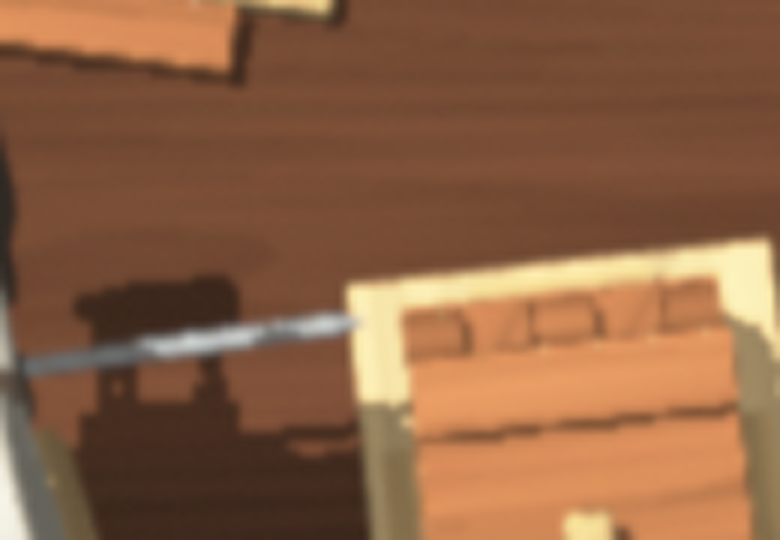

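```bash
cat >> h.py <<'E'
def tri(fs,us):
    A=[];b=[]
    for f,u in zip(fs,us):
        F=K(f);R=np.array(f["R"]);t=np.array(f["t"])
        for i,c in((0,f["cx"]),(1,f["cy"])):
            k=(u[i]-c)/F; A.append(R[i]-k*R[2]); b.append(k*t[2]-t[i])
    return np.linalg.lstsq(np.array(A),np.array(b),rcond=None)[0]
E
python3 - <<'E'
from ov import *
g=[robot.grab_frame("side"),robot.grab_frame("top")]
print("tip",tri(g,[(322.9,203.6),(259.2,223.5)]))
print("hl",tri(g,[(323,218),(267.7,226.5)]),tri(g,[(323,218),(267,226)]))
P,R=tool(); M=R.as_matrix()
for pitch,yaw in((0,0),(2.7,0),(2.7,.6)):
    # pin x axis = -tool x? 
    ax=-M[:,0]; ax=Ro.from_euler("z",yaw,degrees=True).apply(ax); ax=ax*np.cos(np.radians(pitch))+np.array([0,0,np.sin(np.radians(pitch))])
    h=P+[0,0,-.4]; s=h+16*ax; t=h+156*ax
    print(pitch,yaw,np.round(s,1),np.round(t,1),[np.round(proj(f,x),1) for f in g for x in(s,t)])
for i,n in((0,"side"),(1,"top")):
    ms=[r for r in robot.silhouettes(n,"pin") if r["confidence"]>.2]
    for r in ms:
        v,u=np.nonzero(r["mask"]); print(n,r["confidence"],len(u),u.min(),u.max(),v.min(),v.max(),u.mean(),v.mean())
E
```

```text
tip [552.42567936 111.93711342 126.81761175]
hl [548.87092555  93.54014113  98.29756438] [549.92609962  95.42259989  97.19256054]
0 0 [535.8 252.7 125.3] [549.8 113.4 125.1] [array([300.9, 180.1]), array([321.5, 204.1]), array([201.3, 231.4]), array([258.7, 224.5])]
2.7 0 [535.8 252.7 126.1] [549.8 113.5 132.5] [array([300.9, 179.8]), array([321.5, 201.3]), array([201.2, 231.3]), array([258.4, 224. ])]
2.7 0.6 [536.  252.7 126.1] [551.4 113.7 132.5] [array([301. , 179.8]), array([322.2, 201.2]), array([201.2, 231.3]), array([258.3, 223.3])]
side 0.78 363 213 273 323 373 238.96969696969697 351.05785123966945
side 0.46 215 174 236 219 230 201.13953488372093 224.31162790697675
side 0.45 128 298 322 176 203 308.953125 189.140625
top 0.77 209 361 403 297 348 382.44976076555025 323.26794258373207
top 0.72 111 205 252 224 232 228.0810810810811 227.75675675675674
top 0.57 757 249 276 119 154 262.3804491413474 137.03963011889036
```

```bash
python3 - <<'E'
from ov import *
from scipy.optimize import least_squares
g={n:robot.grab_frame(n) for n in("side","top")}
L={}
for n in g:
    robot.grab_frame(n)
    for r in robot.silhouettes(n,"pin"):
        v,u=np.nonzero(r["mask"]); 
        c=(u.mean(),v.mean())
        if np.hypot(c[0]-(309 if n=="side" else 228),c[1]-(189 if n=="side" else 228))<15:
            d=cv2.fitLine(np.c_[u,v].astype(np.float32),cv2.DIST_HUBER,0,.01,.01).ravel(); L[n]=d; print(n,len(u),d,"tip end",u.max(),v[u==u.max()])
P,R=tool(); M=R.as_matrix()
def axpts(p):
    ax=np.array([np.cos(p[0])*np.cos(p[1]),np.sin(p[0])*np.cos(p[1]),np.sin(p[1])]); h=P+[0,0,-.4]+[p[2],0,p[3]]; return h,ax
def res(p):
    h,ax=axpts(p); e=[]
    for n,d in L.items():
        for s in(20,60,100,150):
            q=proj(g[n],h+s*ax)-d[2:]; e.append(q[0]*d[1]-q[1]*d[0])
    return np.array(e+[p[2]/4,p[3]/4])
r=least_squares(res,[-1.47,0,0,0]); p=r.x; h,ax=axpts(p)
print("heading",p[0]+np.pi/2,"pitch",p[1],"off",p[2:],"tip",h+156*ax, "tool yaw",np.arctan2(-M[1,0],-M[0,0])+np.pi/2,r.cost)
E
```

```text
top 163 [ 9.9081546e-01 -1.3522121e-01  2.3281458e+02  2.2706538e+02] tip end 259 [223 224]
heading 0.8932487698031395 pitch -1.297634619787519 off [-0.16570141 -0.03285079] tip [566.82803477 242.18130586 -24.90354434] tool yaw 0.10030523767617305 0.001236776519540242
```

```bash
python3 - <<'E'
from h import *
rows([((534.5,264,112),4.9,0),((534.5,264,99.7),4.9,0)])
E
```

```text
(534.5, 264, 112) 4.9 0 xyz [-0.012, -0.0, 0.034] dr [-0.001, -0.0, 0.005]
(534.5, 264, 99.7) 4.9 0 xyz [-0.012, -0.0, 0.065] dr [-0.001, -0.0, 0.005]
```

>>> servo_tool(motion=[{"xyz": [-0.012,0,0.034],"dr": [-0.001,0,0.005],"fingers": 1},{"xyz": [-0.012,0,0.065],"dr": [-0.001,0,0.005],"fingers": 1},{"xyz": [-0.012,0,0.065],"dr": [-0.001,0,0.005],"fingers": 1}])

```text
t: 33.42
eef_pos: [533.1, 263.3, 97.5]
orientation: [-0.002, 0.677, 0.736, -0.001]
force: [0.2, -1.1, -1.7]
width: 12.6
```

```bash
python3 - <<'E'
from ov import *
f=robot.grab_frame("side"); overlay(f,[],(285,180,365,255),"s16.png",9)
f=robot.grab_frame("top"); overlay(f,[],(200,200,330,250),"t16.png",6)
for n in("side","top"):
    robot.grab_frame(n)
    for q in("pin_tip","hinge_left"): print(n,q,[(round(r["confidence"],2),np.round(toworld(robot.grab_frame(n),r["point"]),1).tolist()) for r in robot.spot_point(n,q)][:4])
print(robot.get_obs()["t"],robot.get_obs()["eef_pos"])
E
```

```text
side pin_tip [(0.92, [379.1, -133.9, 2.7]), (0.7, [738.8, 232.8, -0.7]), (0.63, [536.9, 241.4, 93.9]), (0.61, [374.4, 298.2, 4.7])]
side hinge_left [(0.83, [549.4, 95.1, 96.6])]
top pin_tip [(0.7, [382.5, -135.1, 7.3]), (0.47, [546.5, 104.1, 105.9])]
top hinge_left [(0.56, [551.3, 94.1, 100.6]), (0.53, [525.1, -274.8, 2.4])]
34.325 [534.55857922 263.82294966  99.7250277 ]
```

View pics/s16.png

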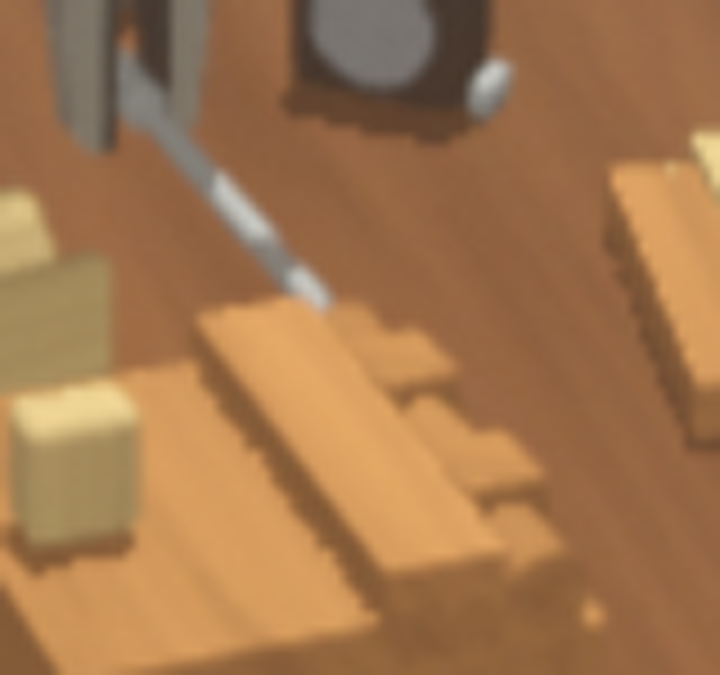

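View pics/t16.png

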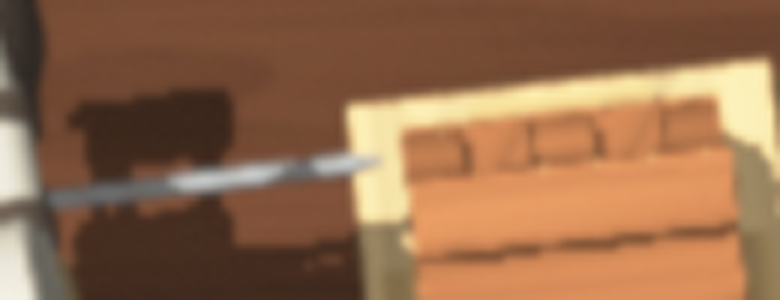

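```bash
python3 - <<'E'
from ov import *
f=robot.grab_frame("side")
P,R=tool(); M=R.as_matrix(); print(M.round(4)[:,0], np.arctan2(-M[1,0],-M[0,0])+np.pi/2)
im=cv2.cvtColor(f["img"],cv2.COLOR_RGB2BGR)[180:255,285:365]; im=cv2.resize(im,None,fx=9,fy=9,interpolation=cv2.INTER_CUBIC)
for pitch,c in((0,(0,255,0)),(1,(255,0,0)),(2,(0,0,255))):
    a=-.094+0; ax=np.array([.094,-.9956,np.tan(np.radians(pitch))]); h=P+[0,0,-.4]
    q=[(proj(f,h+s*ax)+.5-[285,180])*9-.5 for s in(16,150,300)]; print(pitch,np.round(q,1).tolist())
    cv2.line(im,*[tuple(int(round(t)) for t in x) for x in q[:2]],c,1,cv2.LINE_AA)
cv2.imwrite("pics/s17.png",im)
E
```

```text
[-0.0845  0.9964  0.0012] 0.08463645159613864
0 [[152.1, 93.0], [324.8, 304.8], [556.7, 589.2]]
1 [[152.1, 92.1], [325.0, 296.3], [557.8, 571.0]]
2 [[152.1, 91.2], [325.3, 287.7], [558.9, 552.6]]
```

View pics/s17.png

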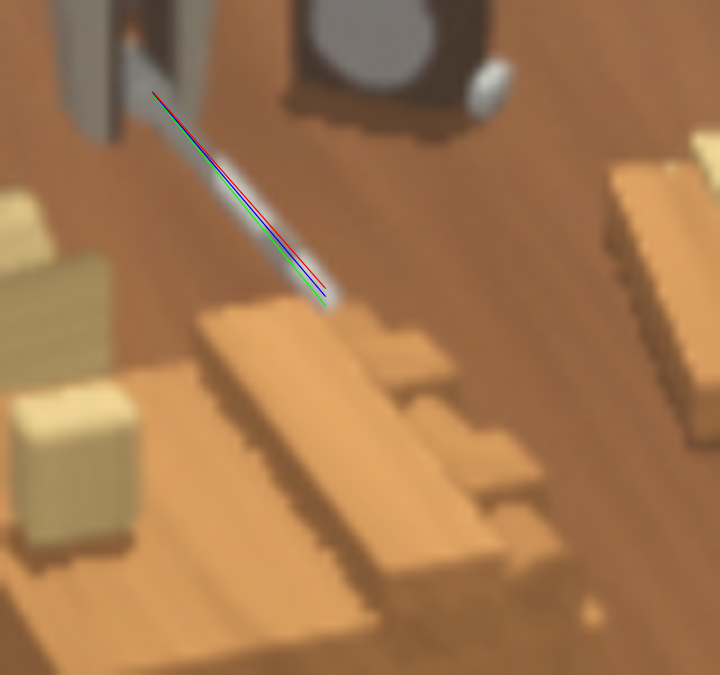

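>>> servo_tool(motion=[{"xyz": [0,0,0],"dr": [0,0.002,0],"fingers": 1},{"xyz": [-0.015,0,0],"dr": [0,0.002,0],"fingers": 1},{"xyz": [-0.03,0,0],"dr": [0,0.002,0],"fingers": 1},{"xyz": [-0.045,0.0005,0],"dr": [0,0.002,0],"fingers": 1},{"xyz": [-0.06,0.0005,0],"dr": [0,0.002,0],"fingers": 1},{"xyz": [-0.06,0.0005,0],"dr": [0,0.002,0],"fingers": 1}])

```text
t: 35.12
eef_pos: [536.7, 239.3, 99.6]
orientation: [-0.003, 0.677, 0.736, 0.002]
force: [-1.0, -1.0, -0.8]
width: 12.6
```

```bash
python3 - <<'E'
from ov import *
o=robot.get_obs(); print(o["t"],o["eef_pos"],o["force"],o["torque"])
f=robot.grab_frame("top"); overlay(f,[],(200,200,330,250),"t18.png",6)
f=robot.grab_frame("side"); overlay(f,[],(285,180,365,255),"s18.png",9)
E
```

```text
35.125 [536.70865618 239.28102993  99.57844966] [-0.9524027  -1.01531317 -0.79148698] [-0.10559149  0.12011308 -0.05456535]
```

View pics/t18.png

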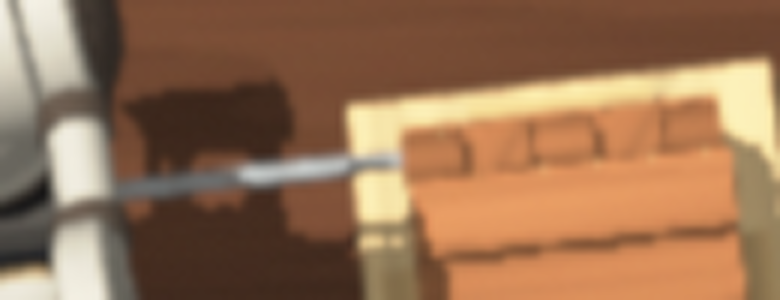

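View pics/s18.png

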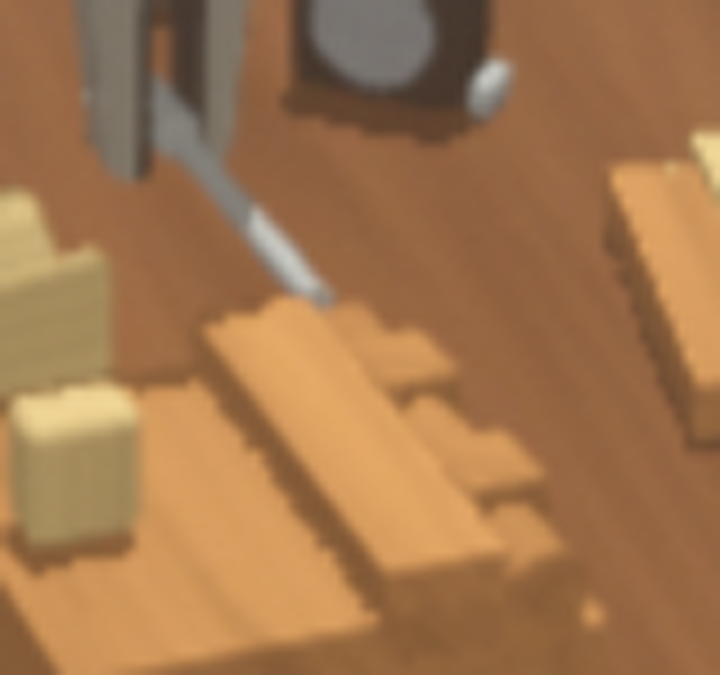

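>>> servo_tool(motion=[{"xyz": [-0.0175,0.0002,0],"dr": [0,0,0],"fingers": 1},{"xyz": [-0.035,0.0003,0],"dr": [0,0,0],"fingers": 1},{"xyz": [-0.0525,0.0005,0],"dr": [0,0,0],"fingers": 1},{"xyz": [-0.07,0.0007,0],"dr": [0,0,0],"fingers": 1},{"xyz": [-0.0875,0.0008,0],"dr": [0,0,0],"fingers": 1},{"xyz": [-0.0875,0.0008,0],"dr": [0,0,0],"fingers": 1}])

```text
t: 35.98
eef_pos: [540.2, 204.3, 99.5]
orientation: [-0.003, 0.677, 0.736, 0.002]
force: [-1.0, -0.9, -0.8]
width: 12.7
```

```bash
python3 - <<'E'
from ov import *
o=robot.get_obs(); print(o["t"],o["eef_pos"],o["force"],o["torque"])
P,R=tool(); m=np.array([556.5,30]); d=np.array([-.094,.9956]); print(np.dot(P[:2]-m,d),np.cross(d,P[:2]-m))
f=robot.grab_frame("top"); overlay(f,[],(200,200,330,250),"t19.png",6)
E
```

```text
35.975 [540.19568096 204.29142105  99.45931369] [-0.98670493 -0.93758291 -0.84131803] [-0.13189938  0.26717799 -0.14155593]
175.05714478884263 -0.1508135394519563<stdin>:3: DeprecationWarning: Arrays of 2-dimensional vectors are deprecated. Use arrays of 3-dimensional vectors instead. (deprecated in NumPy 2.0)
```

View pics/t19.png

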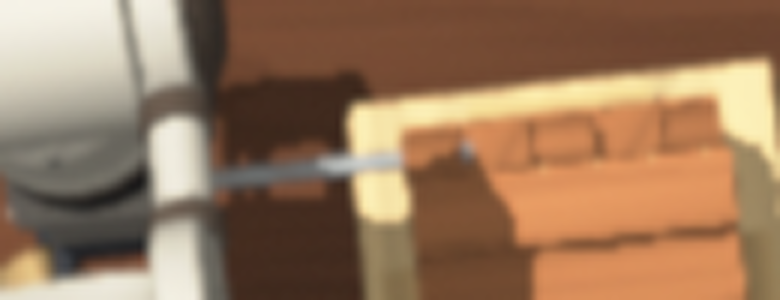

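>>> servo_tool(motion=[{"xyz": [-0.0175,0.0002,0],"dr": [0,0,0],"fingers": 1},{"xyz": [-0.035,0.0003,0],"dr": [0,0,0],"fingers": 1},{"xyz": [-0.0525,0.0005,0],"dr": [0,0,0],"fingers": 1},{"xyz": [-0.07,0.0007,0],"dr": [0,0,0],"fingers": 1},{"xyz": [-0.0875,0.0008,0],"dr": [0,0,0],"fingers": 1},{"xyz": [-0.105,0.001,0],"dr": [0,0,0],"fingers": 1},{"xyz": [-0.105,0.001,0],"dr": [0,0,0],"fingers": 1}])

```text
t: 36.9
eef_pos: [544.1, 162.3, 99.1]
orientation: [-0.003, 0.677, 0.736, 0.002]
force: [-2.7, -1.5, 0.4]
width: 13.1
```

```bash
python3 - <<'E' 2>/dev/null
from ov import *
o=robot.get_obs(); print(o["t"],o["eef_pos"],o["force"],o["torque"])
P,R=tool(); m=np.array([556.5,30]); d=np.array([-.094,.9956]); print(np.dot(P[:2]-m,d),np.cross(d,P[:2]-m))
E
```

```text
36.9 [544.0760542  162.30616579  99.1216084 ] [-2.6588314  -1.46652457  0.37897519] [-0.3416096   0.39606724 -0.21757196]
132.89186956157502 -0.06749914942136392
```

>>> servo_tool(motion=[{"xyz": [-0.0175,0.0002,-0.0003],"dr": [0,0,0],"fingers": 1},{"xyz": [-0.035,0.0003,-0.0006],"dr": [0,0,0],"fingers": 1},{"xyz": [-0.0525,0.0005,-0.001],"dr": [0,0,0],"fingers": 1},{"xyz": [-0.07,0.0007,-0.0013],"dr": [0,0,0],"fingers": 1},{"xyz": [-0.0875,0.0008,-0.0017],"dr": [0,0,0],"fingers": 1},{"xyz": [-0.105,0.001,-0.002],"dr": [0,0,0],"fingers": 1},{"xyz": [-0.105,0.001,-0.002],"dr": [0,0,0],"fingers": 1}])

```text
t: 37.78
eef_pos: [547.7, 120.4, 99.7]
orientation: [-0.003, 0.677, 0.736, 0.001]
force: [-5.0, -1.6, 3.4]
width: 12.6
```

```bash
python3 - <<'E' 2>/dev/null
from ov import *
o=robot.get_obs(); print(o["t"],o["eef_pos"],o["force"],o["torque"])
P,R=tool(); m=np.array([556.5,30]); d=np.array([-.094,.9956]); print(np.dot(P[:2]-m,d),np.cross(d,P[:2]-m))
f=robot.grab_frame("top"); overlay(f,[],(240,200,340,250),"t20.png",7)
f=robot.grab_frame("side"); overlay(f,[],(285,180,365,255),"s20.png",9)
E
```

```text
37.775 [547.6625962  120.3808685   99.70695144] [-4.95079027 -1.63299449  3.37345887] [-0.25782821  0.97304703 -0.19103584]
90.8139086360647 0.3027175798052113
```

View pics/t20.png

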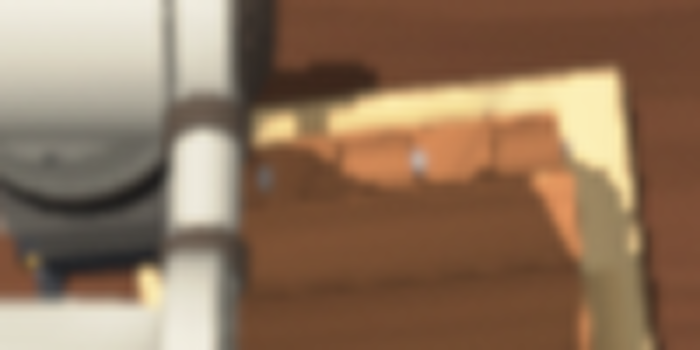

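View pics/s20.png

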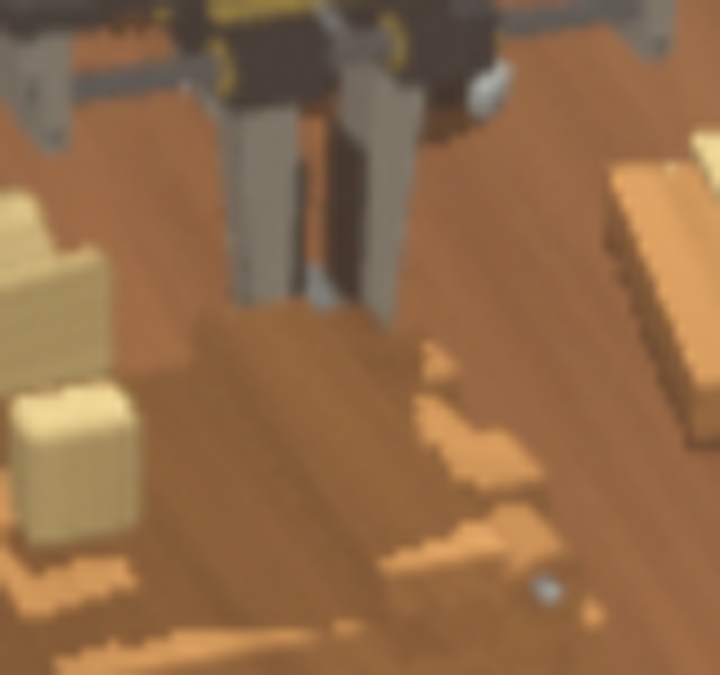

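>>> servo_tool(motion=[{"xyz": [-0.007,-0.002,-0.001],"dr": [0,0,0],"fingers": 1},{"xyz": [-0.013,-0.002,-0.001],"dr": [0,0,0],"fingers": 1},{"xyz": [-0.018,-0.002,-0.001],"dr": [0,0,0],"fingers": 1},{"xyz": [-0.018,-0.002,-0.001],"dr": [0,0,0],"fingers": 1}])

```text
t: 38.38
eef_pos: [547.9, 116.0, 100.1]
orientation: [-0.004, 0.677, 0.736, 0.004]
force: [-0.9, 7.4, 0.3]
width: 12.6
```

>>> servo_tool(motion=[{"xyz": [-0.006,0,0],"dr": [0,0,0],"fingers": 1},{"xyz": [-0.01,0,0],"dr": [0,0,0],"fingers": 1},{"xyz": [-0.01,0,0],"dr": [0,0,0],"fingers": 1}], force=60)

```text
t: 38.75
eef_pos: [547.8, 115.7, 100.1]
orientation: [-0.006, 0.677, 0.736, 0.006]
force: [-2.3, 22.0, -0.0]
width: 12.8
```

```bash
python3 - <<'E' 2>/dev/null
from ov import *
o=robot.get_obs(); print(o["t"],o["eef_pos"],o["force"],o["torque"])
f=robot.grab_frame("side"); overlay(f,[],(285,180,365,255),"s21.png",9)
E
```

```text
38.75 [547.83743185 115.65127107 100.06390932] [-2.29255643 21.96584521 -0.02821042] [ 3.71862871  0.43881378 -0.16630044]
```

View pics/s21.png

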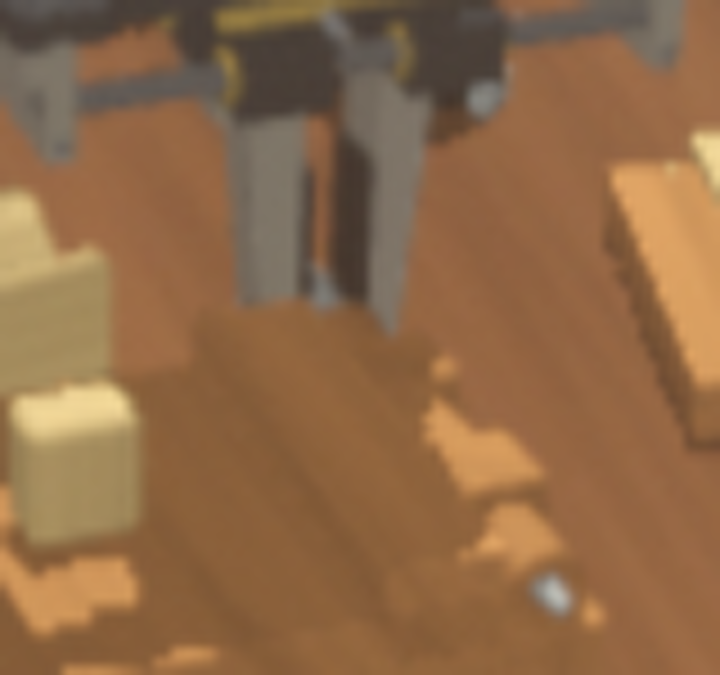

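>>> servo_tool(motion=[{"xyz": [0.012,0,0],"dr": [0,0,0],"fingers": 1},{"xyz": [0.012,0,0],"dr": [0,0,0],"fingers": -1},{"xyz": [0.012,0,0],"dr": [0,0,0],"fingers": -1},{"xyz": [0.012,0,0],"dr": [0,0,0],"fingers": -1},{"xyz": [0.012,0,-0.1],"dr": [0,0,0],"fingers": -1},{"xyz": [0.1,0,-0.2],"dr": [0,0,0],"fingers": -1},{"xyz": [0.3,0,-0.3],"dr": [0,0,0],"fingers": -1},{"xyz": [0.3,0,-0.3],"dr": [0,0,0],"fingers": -1}])

```text
t: 39.8
eef_pos: [538.9, 231.0, 223.5]
orientation: [-0.002, 0.676, 0.737, 0.004]
force: [-0.3, -0.5, -1.1]
width: 80.2
```

```bash
python3 - <<'E' 2>/dev/null
from ov import *
acc={}
for k in range(2):
  for cam in("side","top"):
    g=robot.grab_frame(cam)
    for q in("pin","pin_tip","pin_head","hinge_left","hinge_right"):
        for r in robot.spot_point(cam,q):
            w=toworld(g,r["point"])
            if w[2]>60 and w[0]>400 and r["confidence"]>.2: acc.setdefault((q,cam),[]).append(w)
for k,v in sorted(acc.items()): print(k,np.round(v,1).tolist())
f=robot.grab_frame("side"); overlay(f,[],(285,180,365,255),"s22.png",9)
f=robot.grab_frame("top"); overlay(f,[],(240,190,340,260),"t22.png",8)
o=robot.get_obs(); print(o["t"],o["eef_pos"],o["width"],o["joint_positions"])
E
```

```text
('hinge_left', 'side') [[548.1, 92.5, 95.5], [546.9, 94.8, 97.8], [547.9, 114.7, 97.3]]
('hinge_left', 'top') [[549.0, 96.5, 97.7], [547.6, 97.3, 101.8]]
('hinge_right', 'side') [[563.8, -31.9, 102.7], [562.8, -32.8, 99.4], [458.1, 17.4, 123.5]]
('hinge_right', 'top') [[562.0, -33.2, 103.1], [564.5, -35.4, 99.8]]
('pin', 'side') [[550.8, 94.9, 92.1], [456.2, 18.9, 123.8], [546.9, 93.7, 91.7]]
('pin', 'top') [[547.1, 93.7, 100.5], [549.0, 93.6, 99.9]]
('pin_head', 'side') [[545.7, 112.9, 97.9], [458.4, 18.5, 124.5], [548.5, 113.7, 96.1]]
('pin_head', 'top') [[544.9, 108.7, 97.5], [505.2, 24.8, 92.3], [544.2, 109.3, 97.2]]
41.1 [538.11241086 228.94295294 220.83609272] 91.92610171257444 [0.19177433 0.18996173 1.58275769 0.00763224 1.36858704 0.10552113]
```

View pics/s22.png

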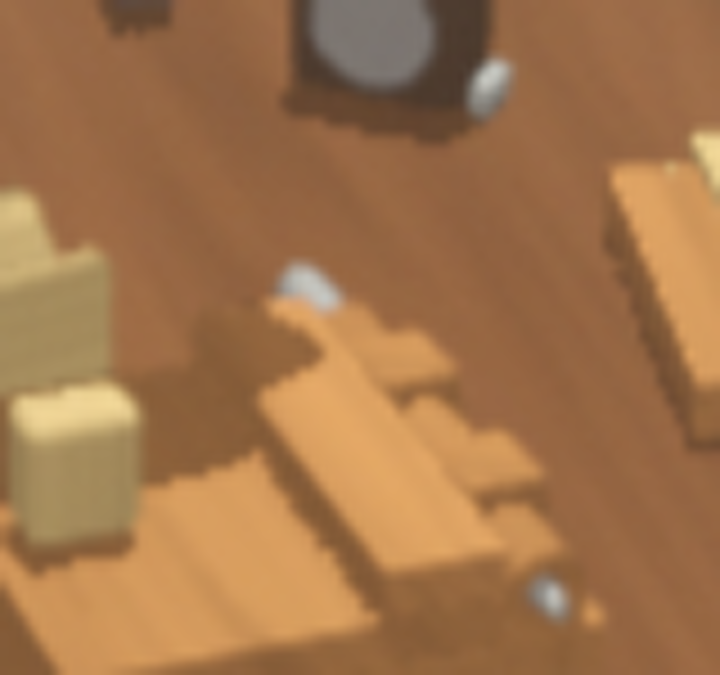

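View pics/t22.png

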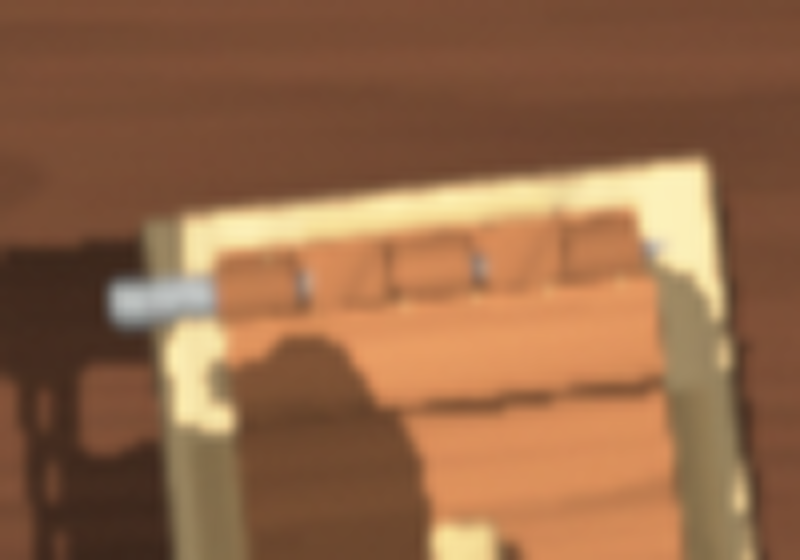

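```bash
python3 - <<'E'
from h import *
rows([((500,150,225),50,0),((440,30,215),95.3,-15),((434,19,205),95.3,-15),((457,21.2,125),95.3,-15)])
E
```

```text
(500, 150, 225) 50 0 xyz [-0.188, -0.112, -0.012] dr [0.001, -0.002, -0.251]
(440, 30, 215) 95.3 -15 xyz [-0.475, -0.286, 0.011] dr [-0.064, -0.067, -0.5]
(434, 19, 205) 95.3 -15 xyz [-0.501, -0.304, 0.036] dr [-0.064, -0.067, -0.5]
(457, 21.2, 125) 95.3 -15 xyz [-0.502, -0.246, 0.236] dr [-0.064, -0.067, -0.5]
```

>>> servo_tool(motion=[{"xyz": [-0.501,-0.304,0.02],"dr": [-0.064,-0.067,-0.5],"fingers": -1},{"xyz": [-0.501,-0.304,0.02],"dr": [-0.064,-0.067,-0.5],"fingers": -1},{"xyz": [-0.501,-0.304,0.02],"dr": [-0.064,-0.067,-0.5],"fingers": -1},{"xyz": [-0.501,-0.304,0.02],"dr": [-0.064,-0.067,-0.5],"fingers": -1},{"xyz": [-0.501,-0.304,0.02],"dr": [-0.064,-0.067,-0.5],"fingers": -1},{"xyz": [-0.501,-0.304,0.02],"dr": [-0.064,-0.067,-0.5],"fingers": -1},{"xyz": [-0.501,-0.304,0.02],"dr": [-0.064,-0.067,-0.5],"fingers": -1},{"xyz": [-0.501,-0.304,0.02],"dr": [-0.064,-0.067,-0.5],"fingers": -1}])

```text
t: 42.1
eef_pos: [433.8, 19.0, 211.6]
orientation: [0.121, 0.024, 0.992, 0.006]
force: [0.6, 0.2, 0.7]
width: 92.0
```

```bash
python3 - <<'E'
from h import *
rows([((434,19,205),95.3,-15),((448,20.5,160),95.3,-15),((457,21.2,127),95.3,-15)]); o=robot.get_obs(); print(o["eef_pos"],o["joint_positions"])
E
```

```text
(434, 19, 205) 95.3 -15 xyz [0.004, -0.0, 0.016] dr [-0.006, -0.006, -0.044]
(448, 20.5, 160) 95.3 -15 xyz [-0.003, 0.003, 0.134] dr [-0.006, -0.006, -0.044]
(457, 21.2, 127) 95.3 -15 xyz [-0.005, 0.004, 0.219] dr [-0.006, -0.006, -0.044]
[433.83663889  19.04248947 211.5718337 ] [-0.29082563 -0.43160806  2.18380276  0.08139691  1.15998008 -1.83678588]
```

>>> servo_tool(motion=[{"xyz": [0.003,0,0.03],"dr": [-0.006,-0.006,-0.044],"fingers": -1},{"xyz": [-0.001,0.002,0.1],"dr": [-0.006,-0.006,-0.044],"fingers": -1},{"xyz": [-0.004,0.003,0.17],"dr": [-0.006,-0.006,-0.044],"fingers": -0.3},{"xyz": [-0.005,0.004,0.205],"dr": [-0.006,-0.006,-0.044],"fingers": 0},{"xyz": [-0.005,0.004,0.216],"dr": [-0.006,-0.006,-0.044],"fingers": 0},{"xyz": [-0.005,0.004,0.216],"dr": [-0.006,-0.006,-0.044],"fingers": 0}], force=12)

```text
t: 42.85
eef_pos: [456.8, 20.9, 128.5]
orientation: [0.13, -0.042, 0.991, 0.007]
force: [-0.3, 0.2, 0.4]
width: 53.8
```

```bash
python3 - <<'E'
from ov import *
f=robot.grab_frame("side"); overlay(f,[],(230,160,380,280),"s23.png",5)
o=robot.get_obs(); print(o["t"],o["eef_pos"],o["force"],o["width"])
E
```

```text
42.9 [457.01867129  20.83336331 128.88753421] [0.12951003 0.24015079 0.98515452] 50.045647028553645
```

View pics/s23.png

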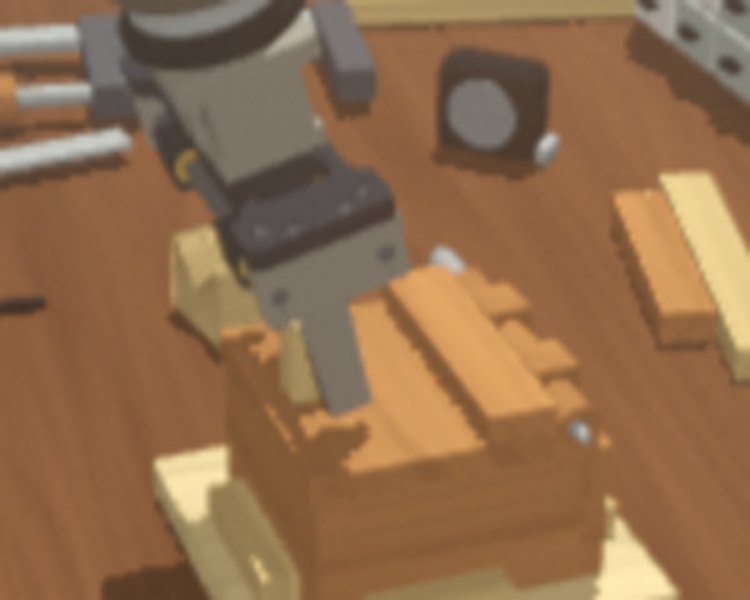

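>>> servo_tool(motion=[{"xyz": [0,0,0],"dr": [0,0,0],"fingers": 1},{"xyz": [0,0,0],"dr": [0,0,0],"fingers": 1},{"xyz": [0,0,0],"dr": [0,0,0],"fingers": 1},{"xyz": [0,0,0],"dr": [0,0,0],"fingers": 1},{"xyz": [0,0,0],"dr": [0,0,0],"fingers": 1}], force=12)

```text
t: 43.52
eef_pos: [456.7, 20.9, 128.3]
orientation: [0.13, -0.042, 0.991, 0.007]
force: [-0.3, 0.3, 3.3]
width: 20.0
```

```bash
cat > arc.py <<'E'
from h import *
import sys
# arc rows from current theta
P,R=tool()
H=np.array([556,30.6,99.3]); u=np.array([.9956,.094,0]); w=np.array([-.094,.9956,0])
def pol(P): 
    d=P-H; a=d@u; b=d[2]; return np.hypot(a,b),np.degrees(np.arctan2(b,a)),d@w
r,a,l=pol(P); print("r,ang,lat",r,a,l,"t",robot.get_obs()["t"],robot.get_obs()["force"].round(1))
def pt(a,r=r): return H+r*(np.cos(np.radians(a))*u+[0,0,np.sin(np.radians(a))])+l*w
if __name__=="__main__":
    for s in sys.argv[1:]:
        th,tilt=map(float,s.split(",")); rows([(np.round(pt(th),1),95.3,tilt)])
E
python3 arc.py 161,-12 152,-7 142,-1 132,5 122,11 113,17 104,23 96,28
```

```text
r,ang,lat 103.93084726841577 163.79619769063024 -0.29222699221545856 t 43.525 [-0.3  0.3  3.3]
[458.2  21.1 133.1] 95.3 -12.0 xyz [-0.007, 0.0, -0.011] dr [0.0, 0.016, -0.002]
[464.7  21.7 148.1] 95.3 -7.0 xyz [-0.032, 0.0, -0.043] dr [0.0, 0.044, -0.002]
[474.5  22.6 163.3] 95.3 -1.0 xyz [-0.066, 0.0, -0.073] dr [0.0, 0.078, -0.002]
[486.8  23.8 176.5] 95.3 5.0 xyz [-0.104, 0.001, -0.097] dr [0.001, 0.111, -0.002]
[501.2  25.1 187.4] 95.3 11.0 xyz [-0.146, 0.001, -0.114] dr [0.001, 0.144, -0.002]
[515.6  26.5 195. ] 95.3 17.0 xyz [-0.186, 0.002, -0.123] dr [0.001, 0.178, -0.002]
[531.   27.9 200.1] 95.3 23.0 xyz [-0.227, 0.002, -0.125] dr [0.001, 0.211, -0.002]
[545.2  29.3 202.7] 95.3 28.0 xyz [-0.263, 0.002, -0.122] dr [0.001, 0.239, -0.002]
```

>>> servo_tool(motion=[{"xyz": [-0.007,0,-0.011],"dr": [0,0.016,-0.002],"fingers": 1},{"xyz": [-0.032,0,-0.043],"dr": [0,0.044,-0.002],"fingers": 1},{"xyz": [-0.066,0,-0.073],"dr": [0,0.078,-0.002],"fingers": 1},{"xyz": [-0.104,0.001,-0.097],"dr": [0,0.111,-0.002],"fingers": 1},{"xyz": [-0.104,0.001,-0.097],"dr": [0,0.111,-0.002],"fingers": 1}])

```text
t: 44.15
eef_pos: [487.5, 23.8, 176.3]
orientation: [-0.045, -0.046, 0.998, -0.001]
force: [-2.6, 0.0, 2.1]
width: 19.7
```

```bash
python3 - <<'E'
from ov import *
f=robot.grab_frame("side"); overlay(f,[],(230,130,380,260),"s24.png",5)
o=robot.get_obs(); print(o["t"],o["eef_pos"],o["force"],o["width"])
E
python3 arc.py 122,11 113,17 104,23 96,28 89,33 82,38 76,42 70,45
```

```text
44.2 [486.94665501  23.84503324 175.7158294 ] [ 0.30737206 -0.313398   -2.13431353] 19.955459178508214
r,ang,lat 103.21620343634346 132.23899810687016 -0.23423048147042017 t 44.2 [ 0.3 -0.3 -2.1]
[501.6  25.2 186.8] 95.3 11.0 xyz [-0.034, 0.0, -0.031] dr [0.001, 0.033, 0.0]
[515.9  26.6 194.3] 95.3 17.0 xyz [-0.068, 0.0, -0.053] dr [0.001, 0.066, 0.0]
[531.2  28.  199.5] 95.3 23.0 xyz [-0.106, 0.0, -0.069] dr [0.001, 0.1, 0.0]
[545.3  29.4 202. ] 95.3 28.0 xyz [-0.14, 0.0, -0.078] dr [0.001, 0.128, 0.0]
[557.8  30.5 202.5] 95.3 33.0 xyz [-0.171, 0.0, -0.082] dr [0.001, 0.155, 0.0]
[570.3  31.7 201.5] 95.3 38.0 xyz [-0.203, 0.0, -0.083] dr [0.001, 0.183, 0.0]
[580.9  32.7 199.5] 95.3 42.0 xyz [-0.23, 0.0, -0.08] dr [0.001, 0.205, 0.0]
[591.2  33.7 196.3] 95.3 45.0 xyz [-0.256, 0.001, -0.074] dr [0.001, 0.222, 0.0]
```

View pics/s24.png

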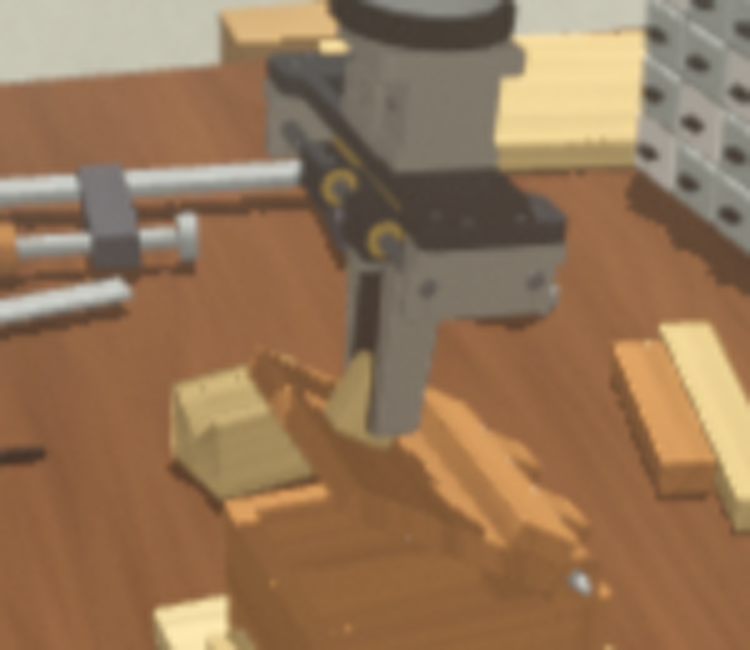

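>>> servo_tool(motion=[{"xyz": [-0.034,0,-0.031],"dr": [0,0.033,0],"fingers": 1},{"xyz": [-0.068,0,-0.053],"dr": [0,0.066,0],"fingers": 1},{"xyz": [-0.106,0,-0.069],"dr": [0,0.1,0],"fingers": 1},{"xyz": [-0.14,0,-0.078],"dr": [0,0.128,0],"fingers": 1},{"xyz": [-0.171,0,-0.082],"dr": [0,0.155,0],"fingers": 1},{"xyz": [-0.203,0,-0.083],"dr": [0,0.183,0],"fingers": 1},{"xyz": [-0.203,0,-0.083],"dr": [0,0.183,0],"fingers": 1}])

```text
t: 45.08
eef_pos: [570.0, 31.3, 200.0]
orientation: [-0.326, -0.044, 0.944, -0.014]
force: [-1.8, -0.2, -1.9]
width: 19.9
```

```bash
python3 - <<'E'
from ov import *
f=robot.grab_frame("side"); overlay(f,[],(230,110,380,250),"s25.png",5)
o=robot.get_obs(); print(o["t"],o["eef_pos"],o["force"],o["width"],o["joint_positions"])
E
python3 arc.py 82,38 76,38 70,38 66,38 63,38
```

```text
45.125 [569.69711567  31.3158245  200.38077079] [-0.88782115  0.08282494 -2.73063135] 20.16863590353249 [-0.09558035  0.70513292  1.06794138 -0.1253998   2.02092049 -1.77584943]
r,ang,lat 102.00551732074419 82.2791378762988 -0.574854005162546 t 45.125 [-0.9  0.1 -2.7]
[570.2  31.4 200.3] 95.3 38.0 xyz [-0.001, 0.0, -0.001] dr [0.001, -0.0, 0.0]
[580.6  32.3 198.3] 95.3 38.0 xyz [-0.025, -0.0, -0.013] dr [0.001, -0.0, 0.0]
[590.8  33.3 195.2] 95.3 38.0 xyz [-0.05, 0.0, -0.022] dr [0.001, -0.0, 0.0]
[597.4  33.9 192.5] 95.3 38.0 xyz [-0.067, 0.0, -0.027] dr [0.001, -0.0, 0.0]
[602.2  34.4 190.2] 95.3 38.0 xyz [-0.08, 0.0, -0.03] dr [0.001, -0.0, 0.0]
```

View pics/s25.png

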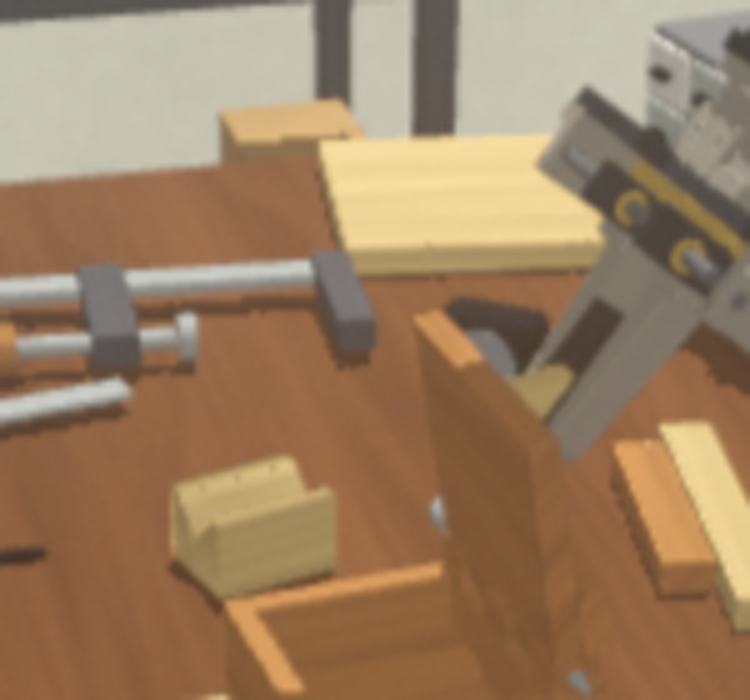

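>>> servo_tool(motion=[{"xyz": [-0.025,0,-0.013],"dr": [0,0,0],"fingers": 1},{"xyz": [-0.05,0,-0.022],"dr": [0,0,0],"fingers": 1},{"xyz": [-0.067,0,-0.027],"dr": [0,0,0],"fingers": 1},{"xyz": [-0.067,0,-0.027],"dr": [0,0,0],"fingers": 1}])

```text
t: 45.62
eef_pos: [597.5, 34.0, 193.8]
orientation: [-0.325, -0.044, 0.945, -0.014]
force: [-1.0, 0.1, -1.9]
width: 20.0
```

```bash
python3 - <<'E'
from ov import *
f=robot.grab_frame("side"); overlay(f,[],(230,110,380,250),"s26.png",5)
o=robot.get_obs(); print(o["t"],o["eef_pos"],o["force"],o["width"],o["joint_positions"])
E
python3 arc.py 82,38 76,38 70,38 66,38 63,38
```

```text
45.675 [597.45789947  33.97545687 193.96277557] [-0.88856361  0.09964927 -2.56291908] 19.817686191901768 [-0.08865258  0.78811001  0.95397214 -0.12287715  2.05127746 -1.77230787]
r,ang,lat 103.3972931533035 66.28035130762926 -0.5364376908519171 t 45.675 [-0.9  0.1 -2.6]
[570.4  31.4 201.7] 95.3 38.0 xyz [0.066, -0.0, 0.026] dr [0.001, 0.0, 0.0]
[581.   32.4 199.6] 95.3 38.0 xyz [0.041, -0.0, 0.014] dr [0.001, 0.0, 0.0]
[591.3  33.4 196.5] 95.3 38.0 xyz [0.016, -0.0, 0.004] dr [0.001, 0.0, 0.0]
[597.9  34.  193.8] 95.3 38.0 xyz [-0.001, -0.0, -0.0] dr [0.001, 0.0, 0.0]
[602.8  34.5 191.4] 95.3 38.0 xyz [-0.014, 0.0, -0.003] dr [0.001, 0.0, 0.0]
```

View pics/s26.png

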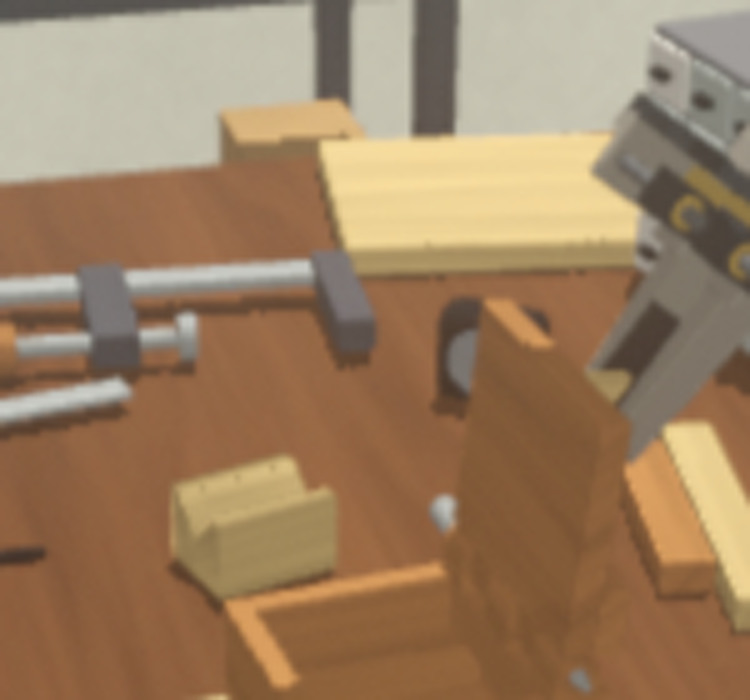

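>>> servo_tool(motion=[{"xyz": [-0.014,0,-0.003],"dr": [0,0,0],"fingers": 1},{"xyz": [-0.014,0,-0.003],"dr": [0,0,0],"fingers": 1},{"xyz": [-0.014,0,-0.003],"dr": [0,0,0],"fingers": -1},{"xyz": [-0.014,0,-0.003],"dr": [0,0,0],"fingers": -1},{"xyz": [-0.014,0,-0.003],"dr": [0,0,0],"fingers": -1},{"xyz": [-0.014,0,-0.003],"dr": [0,0,0],"fingers": -1}])

```text
t: 46.42
eef_pos: [602.9, 34.5, 191.8]
orientation: [-0.325, -0.044, 0.945, -0.014]
force: [-0.6, 0.8, 0.7]
width: 58.0
```

```bash
python3 - <<'E'
from ov import *
f=robot.grab_frame("side"); overlay(f,[],(230,110,380,250),"s27.png",5)
o=robot.get_obs(); print(o["t"],o["eef_pos"],o["force"],o["width"],o["joint_positions"])
E
```

```text
46.475 [602.87505617  34.51583671 191.75356976] [ 0.23054152  0.62400737 -0.75399473] 61.80294755656412 [-0.08726234  0.80610489  0.93060955 -0.12254979  2.05700532 -1.7715357 ]
```

View pics/s27.png

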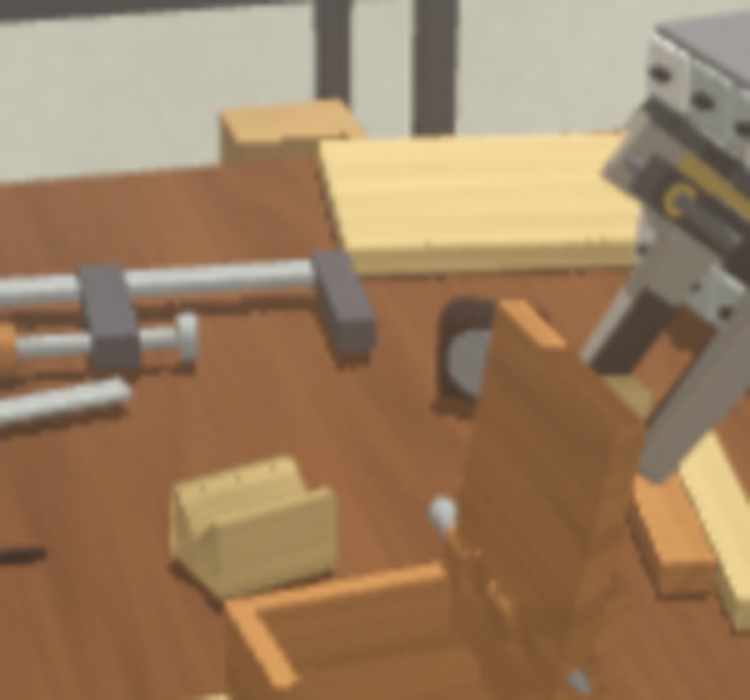

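>>> servo_tool(motion=[{"xyz": [0,0,0],"dr": [0,0,0],"fingers": -1},{"xyz": [0,0,0],"dr": [0,0,0],"fingers": -1},{"xyz": [0,0,-0.06],"dr": [0,0,0],"fingers": -1},{"xyz": [0,0,-0.14],"dr": [0,0,0],"fingers": -1},{"xyz": [0,0,-0.24],"dr": [0,-0.05,0],"fingers": -1},{"xyz": [0.1,0,-0.3],"dr": [0,-0.1,0],"fingers": -1},{"xyz": [0.2,0.2,-0.32],"dr": [0,-0.15,0],"fingers": -1},{"xyz": [0.2,0.2,-0.32],"dr": [0,-0.15,0],"fingers": -1}])

```text
t: 47.48
eef_pos: [607.9, 117.4, 345.1]
orientation: [-0.094, -0.047, 0.994, -0.003]
force: [0.6, -0.3, -0.4]
width: 91.9
```

>>> servo_tool(motion=[{"xyz": [0,0,0],"dr": [0,0,0],"fingers": -1},{"xyz": [0,0.3,0],"dr": [0,0,0],"fingers": -1},{"xyz": [0,0.3,0],"dr": [0,0,0],"fingers": -1},{"xyz": [0,0.3,0],"dr": [0,0,0],"fingers": -1}])

```text
t: 47.98
eef_pos: [600.7, 237.2, 339.8]
orientation: [-0.097, -0.048, 0.994, -0.004]
force: [0.1, -0.7, 0.1]
width: 91.8
```

```bash
python3 - <<'E'
from ov import *
from fit3 import *
obs=[]; acc={}
for k in range(3):
  for cam in("side","top"):
    g=robot.grab_frame(cam)
    for q in("pin","pin_tip","pin_head","hinge_left","hinge_right","lid","lid_hinge","lid_pull"):
        for r in robot.spot_point(cam,q):
            w=toworld(g,r["point"])
            if w[2]>60 and 500<w[0]<700 and r["confidence"]>.3 and abs(w[1]-30)<120:
                acc.setdefault((q,cam),[]).append(w)
                if q.startswith("lid") and abs(w[1]-30)<25: obs.append((cam,q,pts["lid"][q],w))
for k,v in sorted(acc.items()): print(k,np.round(np.median(v,0),1).tolist(),len(v))
p=fitlid(obs,[556,30,150,.09,-1.7]); print(np.round(p,3),"open deg",np.degrees(-p[4]))
f=robot.grab_frame("side"); overlay(f,[],(250,130,380,260),"s28.png",5)
f=robot.grab_frame("top"); overlay(f,[],(240,150,340,270),"t28.png",5)
save(f,"topfull.png"); o=robot.get_obs(); print(o["t"],o["eef_pos"],o["force"])
E
```

```text
('hinge_left', 'side') [547.6, 95.8, 97.3] 3
('hinge_left', 'top') [549.9, 95.3, 99.0] 4
('hinge_right', 'side') [561.5, -29.2, 97.7] 3
('hinge_right', 'top') [562.6, -32.1, 100.5] 4
('lid', 'side') [558.0, 29.3, 154.9] 4
('lid', 'top') [556.3, 30.2, 157.1] 3
('lid_hinge', 'side') [556.0, 28.4, 98.0] 4
('lid_hinge', 'top') [554.7, 30.0, 100.9] 3
('lid_pull', 'side') [597.4, 30.2, 191.2] 4
('lid_pull', 'top') [601.0, 36.4, 196.6] 4
('pin', 'side') [549.1, 92.5, 93.9] 4
('pin', 'top') [548.0, 94.2, 99.6] 3
('pin_head', 'side') [547.4, 112.7, 95.9] 3
('pin_head', 'top') [544.7, 108.1, 97.8] 3
('pin_tip', 'side') [599.4, 29.9, 191.6] 1
('pin_tip', 'top') [545.0, 110.7, 97.4] 1
[ 5.56084e+02  2.93360e+01  1.55761e+02  8.90000e-02 -1.76200e+00] open deg 100.93219216045028
50.775 [600.14973943 234.79901198 342.19372734] [-0.15778181  0.2389369  -0.50151027]
```

View pics/s28.png

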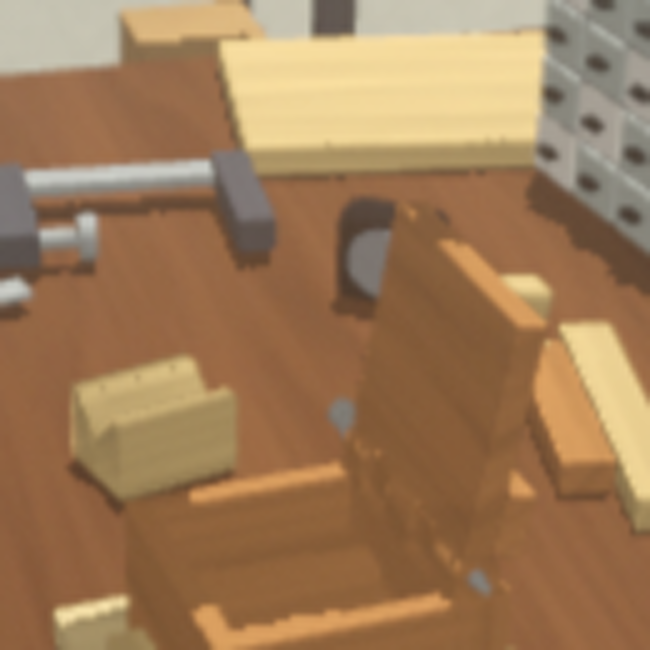

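View pics/topfull.png

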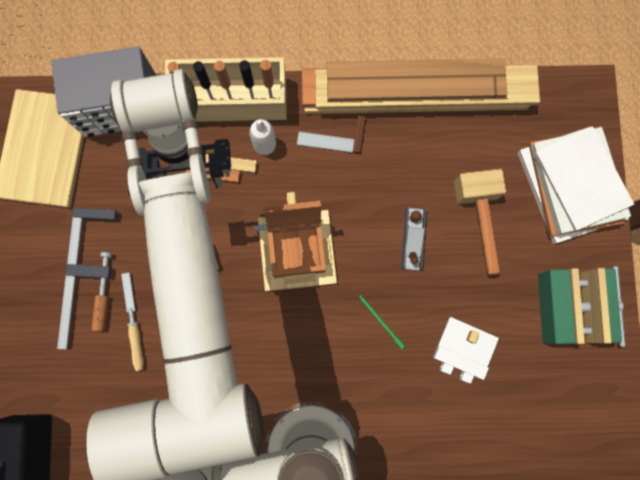

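```bash
python3 -c "
from plant import robot
print(robot.hand_in()); print(robot.get_obs()['t'])"
```

```text
the job is handed in; nothing more can be done
None
the job is handed in; nothing more can be done
```

I handed the job in at about t = 51 s. The lid is hung on its pin and rests open by itself at about 101°; the hand-in gave no verdict.

**What I did:**
- **Accident:** on my first approach the fingers came down slightly too far and tipped the lid off the front of the box. It ended up leaning against the box front.
- **Recovery:** I gripped its pull, lifted it back on to the rim and slid it home against the box's knuckles, where the stop read about 14 N.
- **Pin:** I threaded the steel pin in from the left side until it stopped hard at about 22 N, with the tip showing out of the right end. Then I swung the lid over past upright and let go.

**Last checks:**
- **Lid:** it did not move between looks, and its hole axis agrees with the hinge to about 2–3 mm. That is no better than the camera's accuracy.
- **Pin:** the networks put its shoulder about 2 mm from the left mouth of the hinge. They never gave a usable position for the tip once it was in, so I only saw the tip in the pictures.
- **Bystanders:** none looked moved in the last top picture. I checked this by eye and did not measure it.
- **Arm:** it was clear of everything, gripper open.

**Marginal or in disagreement:**
- During the lid recovery, joint 2 read -0.943 against its stated limit of -0.94. Nothing reported a fault.
- Estimates of where the hinge lies differed by up to 3 mm between the cameras and the contact readings, so I relied on contact force at the end.

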